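Clamp the loose pull back onto a soap drawer

ROBOT

A 7-joint arm with a two-finger parallel gripper is mounted at the origin on the work surface. World frame = base frame: x ahead of the robot, y to its left, z up, the work surface at z = 0. Lengths are in m, angles in rad, forces in N, time in s.
With the tool pointing down it reaches from about 0.4 to 0.85 m from the base axis. Payload 10.4 kg.
Tool frame: the origin (TCP) lies at the very end of the fingers, on their centre line; the grasp point (between the pads) lies 19 mm behind it; z points along the fingers, y is the line along which they close (so a half turn about z gives the same grasp; the last joint's range is limited). The gripper opens to 85 mm and grips with 20 to 120 N. Pads are 22 mm wide; open, the fingers measure 114 mm over their backs; the gripper's body (76 mm by 85 mm) begins 54 mm behind the grasp point. The pads swing forward as they close: fully open they stand 13 mm farther back than shut.
Start: joints at [1.264, 0.332, -0.065, 1.46, 0.022, 1.35, -0.088], TCP at [0.175, -0.6, 0.231] pointing down, gripper open.
Joint ranges: [-2.6, 2.6], [-0.5, 2.12], [-1.47, 1.34], [0.16, 2.42], [-1.27, 4.41], [0.06, 2.06], [-2.6, 2.6]. Speed limits (rad/s): [2.22, 2.22, 2.79, 2.79, 3.14, 3.14, 3.14].

INTERFACE

Orientations are given as a unit quaternion [x, y, z, w].
In Python, from workcell import manip, optics gives the robot as it stands.
- The arm moves only by the tool jog_arm, never from a script. Its arguments are lists of equal length, an entry for each row: "dr": the turn, a rotation vector about the tool's x, y, z normalised to -1 to 1, where 1 is 4 degrees, a list of three; "translation": the shift along the tool's x, y, z normalised to -1 to 1, where 1 is 0.025 m, a list of three; "jaw": the opening, from 0 (shut) to 1 (fully open). A call has 1 to 10 rows; each row shifts and turns the commanded pose from where the row before left it, along the tool's axes as they then stand; what a row does not reach is not made up. A row lasts 1/10 s, in which the tool goes at most 50 mm and 8.59 degrees, less where a joint would pass 70% of its speed; a pose out of reach is approached as far as the arm can. A call with a number of a shift or a turn outside -1 to 1 is refused whole. A call with a gripper value outside its range is refused whole. The fingers move at their own pace and stop on an object; "squeeze" is the grip in N (left out, the last holds). Time passes only in rows, so rows that do not move let the fingers close. It gives the time, the measured TCP pose, the force, the opening and the grip force at its end, in the units of the state.
- manip.get_obs(): the state, without advancing time (a new reading comes with each control period).
- optics.camera(name): name is "scene" or "top" or "wrist"; returns a dict with "color" (480x640x3 uint8, red, green, blue), "mtx" (3x3 intrinsics, pixels), "R" (3x3) and "t" (3): a world point X has camera coordinates R X + t. Camera axes: x right, y down, z forward; pixel columns grow to the right and rows downward; lengths in m; the calibration is good to about 2 mm. A picture is of the moment at which its call begins. There is no depth.
- manip.hand_in(): hands the job in; it is judged then, once.
The state is a dict: "clock": time; "joint_pos": joint angles; "joint_velocities": joint speeds; "tau": joint torques, N m; "position": TCP position; "ee_rot": TCP orientation; "ft_force": force on the tool from outside, world axes, zero at the start; "torque": the same for the moment, N m; "grip_width": opening from 0.0 (shut) to 1.0 (fully open); "grasp_force": force on a finger pad.
Only numpy, scipy, OpenCV 4.12 (cv2) and the standard library are available. Lean on these libraries where they do the work, as an engineer would, in place of code of your own. Each camera call takes 0.05 s, during which the arm holds its last target. There are 200 camera calls.

TASK

The pull has come off this washing machine's soap drawer and is being glued back on: stand the pull on the table against the middle of the drawer's front, flat back to the front plate, and let go of it. Then pump the trigger of the one-hand clamp that lies round the drawer until its far jaw presses the pull firmly home, but gently (15 to 30 N is right, the plastic shell cracks at 60 N), and finish still squeezing the trigger so that the pressure stays on. Leave the other things on the table where they are.

Things in the scene. Friction and masses are not known exactly. Their poses are not given: they have to be found in the camera images.
- clamp: One-hand bar clamp lying loose on its side, 30 mm high, 0.95 kg; black, with a toothed steel bar. x: along the bar from near jaw to far jaw; y: from the bar to the jaw tips; z up. Origin: on the table under the bar's centre line, level with the near pad's face. Near jaw, housing (x -78 to -12, y -22 to 36 mm) and pistol grip are one piece; the 18 mm wide bar slides through it, its tail behind.
- grip (a point): Middle of the clamp's pistol grip (clamp x -66, y -70, z 15 mm). The grip is a straight bar along the clamp's y: x -78 to -54, y -22 to -122 mm, 28 mm high, then a butt 30 mm thick. Take grip and trigger together here from above, the hand closing along the clamp's x: 64 mm thick over both when let out (x -78 to -14), 40 mm when squeezed home (x -78 to -38).
- trigger_pad (a point): Middle of the trigger where a finger presses (clamp y -70 mm, 15 mm above the table), on its long axis, 12 mm thick, z 4 to 26 mm. It runs beside the grip on its far-jaw side, from the housing to y = -85 mm, pinned at the bar; moves with the trigger.
- trigger (a joint): The clamp's trigger, rad: 0 let out (a spring of 1 to 2 N returns it), 0.248 squeezed home on its stop, 24 mm of travel at trigger_pad. Once the jaw presses on the work, the trigger stalls well before its stop. The jaw's force then follows the squeeze on the trigger: 8 N of squeeze gives about 13 N at the jaw, 12 N about 19 N, 17 N about 27 N, 25 N about 40 N, 35 N about 58 N.
- bar (a joint): How far the bar is drawn in, m: the opening between the pads is 0.300 minus this. Each full squeeze from fully let out draws the far jaw one 8 mm tooth nearer (the first one may give 2 to 8 mm); let out, the jaw stays, and the ratchet keeps it from going back past the last tooth. Between two teeth the pressure lasts only while the trigger is held squeezed.
- near_pad (a point): Middle of the near jaw's pad face, 40 mm wide, 30 mm high, looking along the clamp's +x (clamp x 0, y 80, z 15 mm).
- far_pad (a point): Middle of the far jaw's pad face, 40 mm wide, 30 mm high, looking along the clamp's -x (clamp y 80, z 15 mm); moves with the bar. The jaw's arm behind it is 36 mm thick and reaches back to the bar.
- drawer: Detergent drawer of a washing machine, white, 0.3 kg, standing loose between the clamp's jaws: open tray 106 mm wide, 50 mm high, three bays, and a plain front plate 124 mm wide, 62 mm high, 8 mm thick; 190 mm long in all. Origin: middle of its underside; x points out of the front plate, to the far jaw. Front face at x = 95 mm; back wall at x = -95 mm, a few mm from the near pad.
- mount (a point): Where the pull belongs: middle of the front plate's outer face at its lower edge, on the table; axes as the drawer's (x out of the front).
- pull: The loose pull, a white plastic block standing on the table: 60 mm long (y), 22 mm deep (x), 24 mm high, 50 g. Origin: middle of its underside. +x points out of its bowed front, which is level for 36 mm at x = 11 mm and tapers to the ends; the flat 60 mm back is at x = -11 mm. Grip it across its parallel end faces (y = -30 and 30 mm, x from -11 to 1 mm).
- pull_back (a point): Middle of the pull's flat back at its lower edge.
- glue: Bystander, to be left alone: small white glue bottle, 26 mm across, 72 mm tall. Origin: middle of its underside.
- dosing_cup: Bystander, to be left alone: clear detergent dosing cup, 68 mm across, 55 mm tall. Origin: middle of its underside.
- screwdriver: Bystander, to be left alone: screwdriver lying flat, 200 mm long. Origin: on the table under its grip-to-tip line.
- tape: Bystander, to be left alone: grey roll of tape lying flat, 84 mm across, 25 mm high. Origin: middle of its underside.
- spray: Bystander, to be left alone: tall white bottle, 60 mm across, 190 mm tall. Origin: middle of its underside.
- brush: Bystander, to be left alone: small brush lying flat, 200 mm long. Origin: on the table under its grip-to-tip line.
- jar: Bystander, to be left alone: clear jar, 72 mm across, 85 mm tall. Origin: middle of its underside.
Not all that is in view belongs to the job. Leave any yellow look-alike of the drawer alone.

How it is judged:
By the outcome, as a careful person would: the job done as asked, in the order asked, and still so for the second after the job is handed in, while the arm keeps its last pose, push and grip.
It also fails if it takes over 64 s, if anything falls off the work surface, if the arm or the gripper's body presses on something with over 40 N, if the wrist force passes 120 N, or if a joint passes its speed limit or range.

## Working session

There is one attempt and no reset: what is moved stays moved. The work goes in short steps, Python scripts to look and compute and a tool call to move; the robot and the scene stay as the last step left them, time stands still between calls to the robot, and variables do not carry over. Pictures are saved under pics/ and viewed, at most 10 in all, crops included, and the job is handed in when it is done.

Besides the shell and the picture viewer there is one more tool, called as name(argument=value, ...) on one line, values as JSON. jog_arm: Moves the arm, as the interface text tells. Scaled input: -1 to 1 covers 0.025 m each way for a shift and 4 degrees each way for a turn. Its arguments: {"type":"object","properties":{"dr":{"type":"array","items":{"type":"array","items":{"type":"number"}}},"translation":{"type":"array","items":{"type":"array","items":{"type":"number"}}},"jaw":{"type":"array","items":{"type":"number"}},"squeeze":{"type":"number"}},"required":["dr","translation","jaw"]}

```bash
mkdir -p pics; ls; cat > h.py <<'E'
import numpy as np,cv2,sys
from workcell import manip,optics
def ray(c,uv):
    d=c["R"].T@np.linalg.inv(c["mtx"])@np.array([uv[0],uv[1],1.]); o=-c["R"].T@c["t"]; return o,d
def onz(c,uv,z):
    o,d=ray(c,uv); return o+d*(z-o[2])/d[2]
def tri(c1,p1,c2,p2):
    A=[];b=[]
    for c,p in((c1,p1),(c2,p2)):
        o,d=ray(c,p); d=d/np.linalg.norm(d); P=np.eye(3)-np.outer(d,d); A.append(P);b.append(P@o)
    return np.linalg.lstsq(np.vstack(A),np.hstack(b),rcond=None)[0]
def proj(c,X):
    q=c["mtx"]@(c["R"]@np.array(X)+c["t"]); return q[:2]/q[2]
def save(n,c): cv2.imwrite(n,c["color"][:,:,::-1]); 
E
python3 - <<'E'
from h import *
import pickle
cs={n:optics.camera(n) for n in("scene","top")}
pickle.dump(cs,open("c0.pkl","wb"))
for n,c in cs.items(): save(f"pics/{n}0.png",c); print(n,-c["R"].T@c["t"],c["mtx"][0,0])
print(manip.get_obs())
E
```

```text
pics
scene [ 1.21739244 -0.41820603  1.19712347] 590.5318315305864
top [0.34634125 0.01532193 1.35762287] 508.33507811992826
{'clock': 0.1, 'joint_pos': array([ 1.26438312,  0.33281533, -0.0647006 ,  1.46089407,  0.02159959,
        1.3498666 , -0.08849601]), 'joint_velocities': array([-5.63190883e-04, -1.41686069e-03, -1.20606023e-04, -1.82971514e-03,
        1.12959019e-03, -1.83306870e-03, -8.68952015e-05]), 'tau': array([ 1.11463236e-03, -6.26755285e+01,  4.91012167e-02, -3.92433107e+01,
        1.62007328e-02,  7.05418526e-03, -1.01772498e-04]), 'position': array([ 0.17491323, -0.59966931,  0.23057378]), 'ee_rot': array([ 9.89946208e-01,  1.41442885e-01, -1.19455391e-04, -6.32793714e-04]), 'ft_force': array([ 0.17641514, -0.33448854,  0.49341412]), 'torque': array([ 0.0168237 , -0.00501937,  0.00686039]), 'grasp_force': 0.0, 'grip_width': 0.996504757404273}
```

View pics/scene0.png

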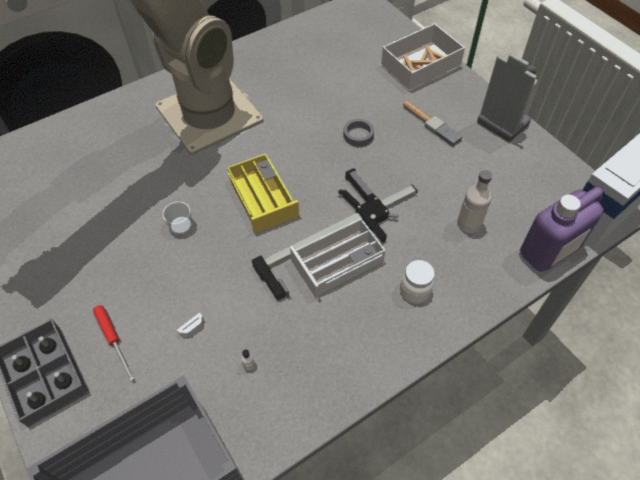

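View pics/top0.png

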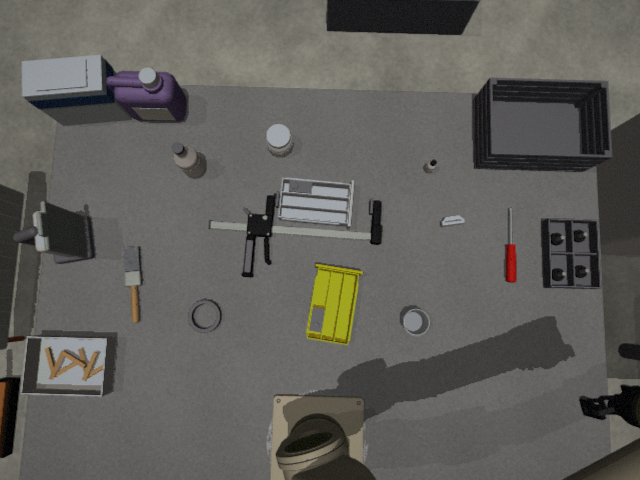

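The scene view shows the white drawer (337,257), clamp housing (372,208), far jaw (270,278) and pull (190,324). In the top view they are at (316,202), (260,224), (376,222) and (453,221). Possible confusions:
- **Pull:** white block at top (453,221), glue at (430,167), dosing cup at (415,321). The block fits the description.
- **Drawer:** white at (316,202), yellow at (335,304). I'm choosing the white one.

```bash
python3 - <<'E'
from h import *
import pickle
cs=pickle.load(open("c0.pkl","rb"))
a=cv2.resize(cs["top"]["color"][195:245,428:478],(300,300),interpolation=cv2.INTER_CUBIC)
b=cv2.resize(cs["scene"]["color"][300:350,165:215],(300,300),interpolation=cv2.INTER_CUBIC)
d=cv2.resize(cs["top"]["color"][165:285,200:400],(800,480),interpolation=cv2.INTER_CUBIC)[:, :]
d=cv2.resize(d,(500,300))
o=np.hstack([a,d]); 
cv2.imwrite("pics/crop1.png",o[:,:,::-1])
for n,(u0,v0,u1,v1) in dict(top=(428,195,478,245),scene=(165,300,215,350)).items():
    c=cs[n]; g=c["color"][v0:v1,u0:u1].min(2); m=(g>140).astype(np.uint8)
    cn=max(cv2.findContours(m,0,1)[0],key=cv2.contourArea)+[u0,v0]
    r=cv2.minAreaRect(cn); print(n,r,cv2.contourArea(cn)); print([onz(c,p,.024).round(4) for p in cv2.boxPoints(r)], cn[:,0].tolist() if 1 else 0)
c=cs["top"]
for n,(u0,v0,u1,v1) in dict(top=(270,165,362,235)).items():
    g=c["color"][v0:v1,u0:u1].min(2); m=(g>150).astype(np.uint8); 
    cn=max(cv2.findContours(m,0,2)[0],key=cv2.contourArea)+[u0,v0]; print(cv2.approxPolyDP(cn,3,True)[:,0].tolist())
E
```

```text
top ((453.12310791015625, 219.48463439941406), (7.442083835601807, 21.20993995666504), 82.87498474121094) 117.5
[array([ 0.5882, -0.3144,  0.024 ]), array([ 0.5969, -0.3706,  0.024 ]), array([ 0.5771, -0.3728,  0.024 ]), array([ 0.5683, -0.3168,  0.024 ])] [[451, 216], [450, 217], [449, 217], [448, 217], [447, 217], [446, 217], [445, 218], [445, 219], [444, 220], [443, 221], [443, 222], [443, 223], [443, 224], [444, 224], [445, 224], [446, 224], [447, 224], [448, 223], [449, 223], [450, 223], [451, 223], [452, 223], [453, 223], [454, 223], [455, 223], [456, 222], [457, 222], [458, 222], [459, 222], [460, 222], [461, 222], [462, 222], [463, 221], [464, 221], [463, 220], [463, 219], [462, 218], [461, 217], [460, 217], [459, 216], [458, 216], [457, 216], [456, 216], [455, 216], [454, 216], [453, 216], [452, 216]]
scene ((189.49998474121094, 324.4999694824219), (48.99999237060547, 48.99999237060547), 0.0) 2371.0
[array([ 0.6057, -0.4187,  0.024 ]), array([ 0.4982, -0.3679,  0.024 ]), array([ 0.5596, -0.2768,  0.024 ]), array([ 0.664 , -0.3321,  0.024 ])] [[165, 300], [165, 301], [165, 30
[... 1740 characters left out ...]
3], [214, 302], [214, 301], [214, 300], [213, 300], [212, 300], [211, 300], [210, 300], [209, 300], [208, 300], [207, 300], [206, 300], [205, 300], [204, 300], [203, 300], [202, 300], [201, 300], [200, 300], [199, 300], [198, 300], [197, 300], [196, 300], [195, 300], [194, 300], [193, 300], [192, 300], [191, 300], [190, 300], [189, 300], [188, 300], [187, 300], [186, 300], [185, 300], [184, 301], [183, 302], [182, 302], [181, 301], [182, 300], [181, 300], [180, 300], [179, 300], [178, 300], [177, 300], [176, 300], [176, 301], [175, 302], [174, 301], [173, 300], [172, 300], [171, 300], [170, 301], [169, 300], [168, 300], [167, 300], [166, 301]]
[[283, 198], [283, 204], [345, 209], [342, 201]]
```

View pics/crop1.png

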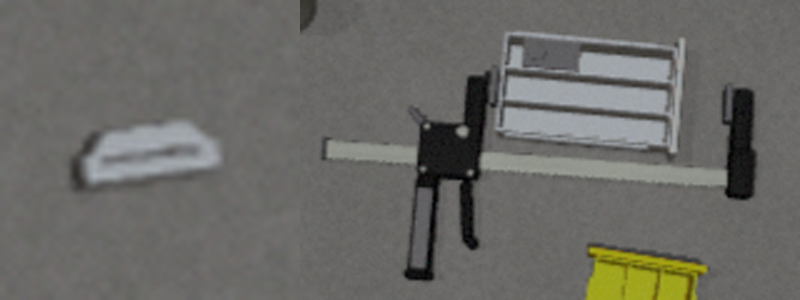

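The crop shows the pull with its flat back towards the robot (lower edge of the block) and its bowed front towards +x. The drawer's front plate faces the far jaw on the right, and the clamp lies as described. I'm moving the wrist camera over the pull.

jog_arm(dr=[[0,0,0],[0,0,0],[0,0,0],[0,0,0],[0,0,0],[0,0,0],[0,0,0],[0,0,0],[0,0,0],[0,0,0]], translation=[[0.9,-0.25,0],[0.9,-0.25,0],[0.9,-0.25,0],[0.9,-0.25,0],[0.9,-0.25,0],[0.9,-0.25,0],[0.9,-0.25,0],[0.9,-0.25,0],[0.9,-0.25,0],[0.9,-0.25,0]], jaw=[1,1,1,1,1,1,1,1,1,1])

```text
clock: 1.1
position: [0.3741, -0.4763, 0.2309]
ee_rot: [0.99, 0.141, -0.0, -0.0]
ft_force: [1.1, -0.3, 0.1]
grip_width: 0.999
grasp_force: 0.0
```

jog_arm(dr=[[0,0,0],[0,0,0],[0,0,0],[0,0,0],[0,0,0],[0,0,0],[0,0,0],[0,0,0]], translation=[[0.9,-0.28,0],[0.9,-0.28,0],[0.9,-0.28,0],[0.9,-0.28,0],[0.9,-0.28,0],[0.9,-0.28,0],[0.9,-0.28,0],[0,0,0]], jaw=[1,1,1,1,1,1,1,1])

```text
clock: 1.9
position: [0.5138, -0.3824, 0.2306]
ee_rot: [0.99, 0.144, 0.0, -0.001]
ft_force: [0.2, -0.3, 0.0]
grip_width: 1.001
grasp_force: 0.0
```

```bash
python3 - <<'E'
from h import *
import pickle
c=optics.camera("wrist"); save("pics/w1.png",c); pickle.dump(c,open("w1.pkl","wb"))
print(-c["R"].T@c["t"],c["R"].round(2).tolist(),c["mtx"][0,0]); o=manip.get_obs(); print(o["position"],o["clock"],o["joint_pos"])
E
```

```text
[ 0.58973294 -0.36058509  0.37294947] [[0.29, -0.96, -0.0], [-0.91, -0.27, 0.31], [-0.3, -0.09, -0.95]] 398.17838416562313
[ 0.51211069 -0.38422195  0.23066   ] 1.95 [ 0.77171318  0.38033443 -0.26448821  1.40625919  0.09835947  1.36894098
 -0.77848997]
```

View pics/w1.png

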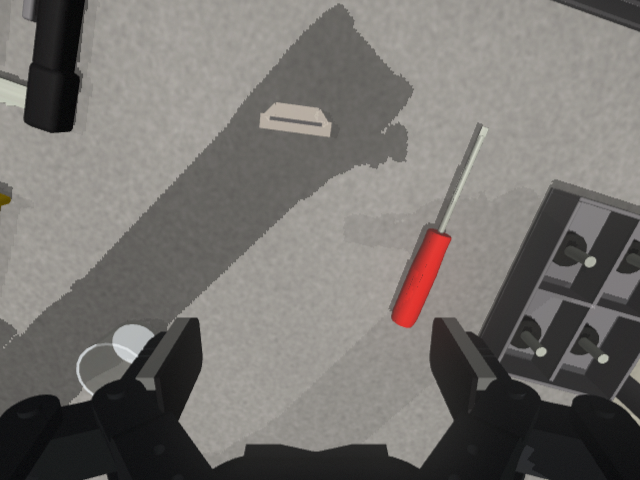

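The wrist view shows the pull at (297,119). Its flat back edge runs from (260,126) to (330,136), with the bowed front uppermost and nothing close to its ends. I'll segment this and take a second wrist view for height.

jog_arm(dr=[[0,0,0.9],[0,0,0.9],[0,0,0.5],[0,0,0]], translation=[[0.4,-0.8,0],[0.4,-0.8,0],[0,0,0],[0,0,0]], jaw=[1,1,1,1])

```text
clock: 2.35
position: [0.5197, -0.3425, 0.2313]
ee_rot: [0.998, 0.061, -0.0, 0.0]
ft_force: [0.8, -0.3, -0.6]
grip_width: 0.997
grasp_force: 0.0
```

```bash
cat >> h.py <<'E'
def pullmask(c,near,lo=150):
    u,v=map(int,near); x0,y0=max(u-60,0),max(v-45,0)
    im=c["color"][y0:v+45,x0:u+60].astype(int); g=cv2.cvtColor(im.astype(np.uint8),cv2.COLOR_RGB2GRAY)
    m=(g>lo).astype(np.uint8); cn=min(cv2.findContours(m,0,1)[0],key=lambda q:abs(cv2.contourArea(q)-1300)); return cn+[x0,y0]
E
python3 - <<'E'
from h import *
import pickle
c1=pickle.load(open("w1.pkl","rb")); c2=optics.camera("wrist"); pickle.dump(c2,open("w2.pkl","wb")); save("pics/w2.png",c2)
o=manip.get_obs(); print(o["position"],o["ee_rot"])
X=onz(c1,(297,119),.02);print(X)
for c in(c1,c2):
    u=proj(c,X); print(u, c["color"][int(u[1])-8:int(u[1])+9:4,int(u[0])].tolist())
    cn=pullmask(c,u); print(cv2.contourArea(cn),cv2.approxPolyDP(cn,3,True)[:,0].tolist())
E
```

```text
[ 0.51949338 -0.34315306  0.23121644] [ 9.98116033e-01  6.13530559e-02 -3.28105315e-04  2.82297336e-04]
[ 0.58087634 -0.34607293  0.02      ]
[297. 119.] [[182, 173, 163], [182, 173, 163], [183, 173, 162], [96, 94, 94], [181, 172, 161]]
1625.5 [[260, 114], [260, 127], [329, 136], [330, 122], [318, 108], [277, 102]]
[327.67337294 136.17892425] [[175, 166, 156], [177, 167, 157], [163, 156, 145], [119, 115, 111], [175, 165, 155]]
1520.0 [[361, 134], [347, 122], [306, 124], [292, 137], [293, 150], [361, 147]]
```

View pics/w2.png

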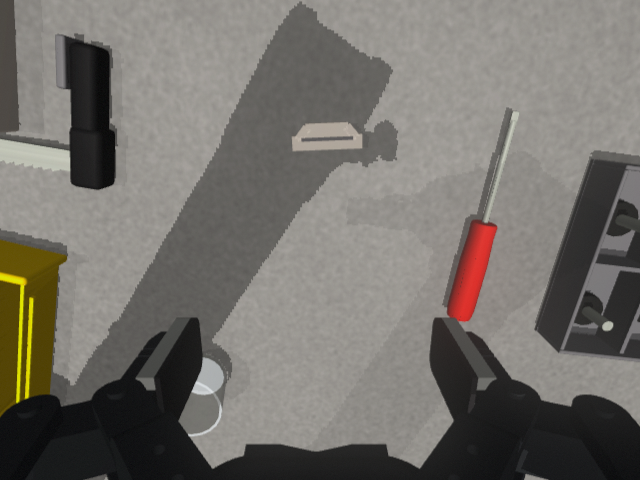

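Both views give the six corners of the pull's top outline; the w2 pull is at (327,136) and roughly square to the image. Next I triangulate those corners.

```bash
cat >> h.py <<'E'
def plan(pos,yaw=None):
    "yaw: wanted world direction (deg) of tool y; prints shift (units) in present tool axes and turn about tool z (units)"
    from scipy.spatial.transform import Rotation as R
    o=manip.get_obs(); r=R.from_quat(o["ee_rot"]).as_matrix()
    print("pos",o["position"].round(4),"t",o["clock"],"ty",np.degrees(np.arctan2(r[1,1],r[0,1])).round(2),"tool z",r[:,2].round(4))
    print("shift units",(r.T@(np.array(pos)-o["position"])/.025).round(3))
    if yaw is not None:
        d=-(yaw-np.degrees(np.arctan2(r[1,1],r[0,1]))); print("turn units z",((d+90)%180-90)/4, "alt full",((d+180)%360-180)/4)
E
python3 - <<'E'
from h import *
import pickle
c1=pickle.load(open("w1.pkl","rb"));c2=pickle.load(open("w2.pkl","rb"))
A=[[260,114],[260,127],[329,136],[330,122],[318,108],[277,102]]
B=[[292,137],[293,150],[361,147],[361,134],[347,122],[306,124]]
P=np.array([tri(c1,a,c2,b) for a,b in zip(A,B)]); print(P.round(4))
Q=np.array([(onz(c1,a,.024)+onz(c2,b,.024))/2 for a,b in zip(A,B)]);print(Q.round(4))
yv=(Q[0]-Q[3])+(Q[1]-Q[2])+(Q[5]-Q[4]); ang=np.degrees(np.arctan2(yv[1],yv[0])); print("pull y ang",ang, "len",np.linalg.norm(Q[1]-Q[2]))
x=np.array([np.cos(np.radians(ang-90)),np.sin(np.radians(ang-90)),0])
mid=(Q[1]+Q[2])/2; fr=(Q[4]+Q[5])/2; print("depth",(fr-mid)@x); org=(mid+fr)/2; print("org",org,"x",x)
g=org+3.5e-3*x; g[2]=.15; plan(g,ang-180)
E
```

```text
[[ 0.5764 -0.3159  0.0258]
 [ 0.5657 -0.3178  0.021 ]
 [ 0.5752 -0.3763  0.0167]
 [ 0.5865 -0.3732  0.0285]
 [ 0.5944 -0.3606  0.0228]
 [ 0.5889 -0.3266  0.0235]]
[[ 0.5763 -0.3158  0.024 ]
 [ 0.566  -0.318   0.024 ]
 [ 0.5756 -0.3757  0.024 ]
 [ 0.5864 -0.3736  0.024 ]
 [ 0.5944 -0.3605  0.024 ]
 [ 0.5889 -0.3266  0.024 ]]
pull y ang 99.57904519558754 len 0.05846990423083043
depth 0.02114096685572468
org [ 0.58122344 -0.34522553  0.024     ] x [0.98605696 0.16640813 0.        ]
pos [ 0.5195 -0.3432  0.2312] t 2.4 ty -82.97 tool z [-6.e-04 -6.e-04 -1.e+00]
shift units [2.583 0.377 3.247]
turn units z -0.6360184135817484 alt full -0.6360184135817519
```

jog_arm(dr=[[0,0,0],[0,0,0],[0,0,0],[0,0,0],[0,0,-0.64],[0,0,0],[0,0,0]], translation=[[0.65,0.094,0.81],[0.65,0.094,0.81],[0.65,0.094,0.81],[0.65,0.094,0.81],[0,0,0],[0,0,0],[0,0,0]], jaw=[1,1,1,1,1,1,1])

```text
clock: 3.1
position: [0.5855, -0.3447, 0.1506]
ee_rot: [0.997, 0.083, 0.0, 0.0]
ft_force: [0.0, 0.6, 0.7]
grip_width: 1.0
grasp_force: 0.0
```

```bash
python3 - <<'E'
from h import *
x=np.array([.98606,.16641,0]);org=np.array([.5812,-.3452,0]); g=org+.0035*x
plan(g,-80.4)
E
```

```text
pos [ 0.5855 -0.3447  0.1506] t 3.1 ty -80.49 tool z [ 1.e-04 -7.e-04 -1.e+00]
shift units [-0.032 -0.013  6.024]
turn units z -0.023355643843771645 alt full -0.023355643843771645
```

jog_arm(dr=[[0,0,0],[0,0,0],[0,0,0],[0,0,0],[0,0,0],[0,0,0],[0,0,0],[0,0,0],[0,0,0],[0,0,0]], translation=[[-0.03,-0.01,0.9],[0,0,0.9],[0,0,0.9],[0,0,0.9],[0,0,0.9],[0,0,0.7],[0,0,0.4],[0,0,0.32],[0,0,0],[0,0,0]], jaw=[1,1,1,1,1,1,1,1,1,1], squeeze=20)

```text
clock: 4.1
position: [0.5857, -0.3436, 0.0031]
ee_rot: [0.996, 0.084, 0.0, 0.0]
ft_force: [-0.1, 0.0, 0.5]
grip_width: 1.004
grasp_force: 0.0
```

jog_arm(dr=[[0,0,0],[0,0,0],[0,0,0],[0,0,0],[0,0,0],[0,0,0]], translation=[[0,0,0],[0,0,0],[0,0,0],[0,0,0],[0,0,0],[0,0,0]], jaw=[0.6,0.6,0.6,0.6,0.6,0.6])

```text
clock: 4.7
position: [0.5858, -0.3436, 0.0033]
ee_rot: [0.996, 0.084, 0.001, 0.0]
ft_force: [-0.7, 0.3, 5.8]
grip_width: 0.69
grasp_force: 21.5
```

jog_arm(dr=[[0,0,0],[0,0,0],[0,0,1],[0,0,1],[0,0,1],[0,0,1],[0,0,1],[0,0,1],[0,0,1],[0,0,1]], translation=[[0,0,-0.2],[0,0,-0.8],[0,0,-0.9],[0,0,-0.9],[0,0,-0.9],[0,0,-0.9],[0,0,-0.9],[0,0,-0.9],[0,0,-0.6],[0,0,0]], jaw=[0.6,0.6,0.6,0.6,0.6,0.6,0.6,0.6,0.6,0.6])

```text
clock: 5.7
position: [0.5863, -0.3438, 0.1804]
ee_rot: [0.981, -0.195, 0.002, 0.001]
ft_force: [-0.7, 0.4, -0.5]
grip_width: 0.697
grasp_force: 22.0
```

jog_arm(dr=[[0,0,1],[0,0,1],[0,0,1],[0,0,1],[0,0,1],[0,0,1],[0,0,1],[0,0,1],[0,0,1],[0,0,1]], translation=[[0,0,0],[0,0,0],[0,0,0],[0,0,0],[0,0,0],[0,0,0],[0,0,0],[0,0,0],[0,0,0],[0,0,0]], jaw=[0.6,0.6,0.6,0.6,0.6,0.6,0.6,0.6,0.6,0.6])

```text
clock: 6.7
position: [0.5851, -0.3432, 0.1774]
ee_rot: [0.855, -0.519, -0.0, -0.0]
ft_force: [-0.2, 0.1, -0.9]
grip_width: 0.7
grasp_force: 22.0
```

jog_arm(dr=[[0,0,1],[0,0,1],[0,0,1],[0,0,1],[0,0,1],[0,0,1],[0,0,1],[0,0,1],[0,0,0],[0,0,0]], translation=[[0,0,0],[0,0,0],[0,0,0],[0,0,0],[0,0,0],[0,0,0],[0,0,0],[0,0,0],[0,0,0],[0,0,0]], jaw=[0.6,0.6,0.6,0.6,0.6,0.6,0.6,0.6,0.6,0.6])

```text
clock: 7.7
position: [0.5856, -0.3422, 0.1766]
ee_rot: [-0.683, 0.73, 0.001, -0.001]
ft_force: [0.3, 1.0, -0.9]
grip_width: 0.694
grasp_force: 22.0
```

```bash
python3 - <<'E'
from h import *
import pickle
c=optics.camera("wrist"); save("pics/w3.png",c); pickle.dump(c,open("w3.pkl","wb"))
cs=pickle.load(open("c0.pkl","rb")); t=cs["top"]
print("plate top ends approx", onz(t,(353,180),.062),onz(t,(351,227),.062))
print(manip.get_obs()["joint_pos"]); plan([.6,-.2,.2],-184.5)
E
```

```text
plate top ends approx [ 0.67279987 -0.07252298  0.062     ] [ 0.54838406 -0.06976114  0.062     ]
[ 0.14330142  0.50701532  0.45532838  1.39567219 -0.22445275  1.29178549
 -2.5976274 ]
pos [ 0.5856 -0.3422  0.1765] t 7.75 ty 176.16 tool z [-0.0013  0.0013 -1.    ]
shift units [-5.714 -0.194 -0.934]
turn units z 0.16587927506971312 alt full 0.1658792750696989
```

View pics/w3.png

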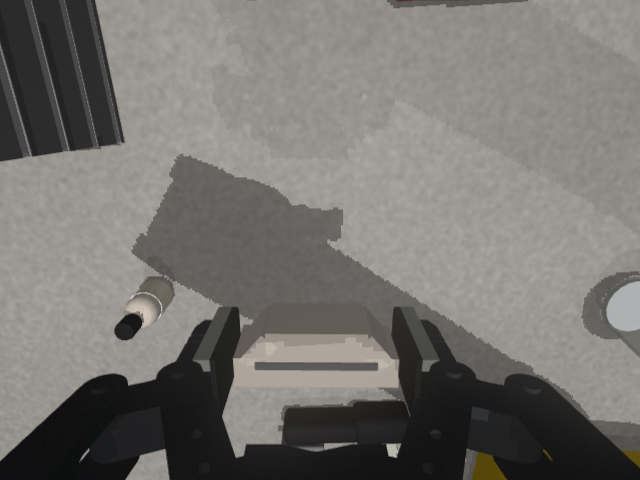

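The wrist view shows the pull held squarely between the pads, back edge at (315,385). But joint 7 is at its -2.6 limit, so I can't reach the target orientation with this grasp. I'll set the pull down here and regrip it with a half-turned hand.

jog_arm(dr=[[0,0,0],[0,0,0],[0,0,0],[0,0,0],[0,0,0],[0,0,0],[0,0,0],[0,0,0],[0,0,0],[0,0,0]], translation=[[0,0,0.9],[0,0,0.9],[0,0,0.9],[0,0,0.9],[0,0,0.9],[0,0,0.9],[0,0,0.7],[0,0,0.4],[0,0,0.26],[0,0,0]], jaw=[0.6,0.6,0.6,0.6,0.6,0.6,0.6,0.6,0.6,0.6])

```text
clock: 8.75
position: [0.5848, -0.3432, 0.0075]
ee_rot: [-0.682, 0.732, 0.001, -0.0]
ft_force: [-0.3, 0.1, -0.5]
grip_width: 0.694
grasp_force: 22.0
```

```bash
python3 - <<'E'
from h import *
print(manip.get_obs()["ft_force"],manip.get_obs()["joint_pos"]);plan([.585,-.343,.0033],180)
E
```

```text
[-0.31501272  0.07363439 -0.47833249] [ 0.17491991  0.67110045  0.40469749  1.5311498  -0.29540971  1.00173881
 -2.55053707]
pos [ 0.5848 -0.3432  0.0075] t 8.75 ty 175.97 tool z [-0.0011  0.0011 -1.    ]
shift units [-0.009 -0.006  0.167]
turn units z -1.008728141957647 alt full -1.008728141957647
```

Another 4 mm down, then release and retreat.

jog_arm(dr=[[0,0,0],[0,0,0],[0,0,0],[0,0,0],[0,0,0],[0,0,0],[0,0,0],[0,0,0],[0,0,0],[0,0,0]], translation=[[0,0,0.16],[0,0,0],[0,0,0],[0,0,0],[0,0,0],[0,0,-0.5],[0,0,-1],[0,0,-1],[0,0,-1],[0,0,-1]], jaw=[0.6,0.6,1,1,1,1,1,1,1,1])

```text
clock: 9.75
position: [0.5851, -0.3435, 0.1186]
ee_rot: [-0.682, 0.732, -0.0, 0.0]
ft_force: [-0.0, 0.9, 0.6]
grip_width: 1.0
grasp_force: 0.0
```

jog_arm(dr=[[0,0,-1],[0,0,-1],[0,0,-1],[0,0,-1],[0,0,-1],[0,0,-1],[0,0,-1],[0,0,-1],[0,0,-1],[0,0,-1]], translation=[[0,0,-1],[0,0,-1],[0,0,0],[0,0,0],[0,0,0],[0,0,0],[0,0,0],[0,0,0],[0,0,0],[0,0,0]], jaw=[1,1,1,1,1,1,1,1,1,1])

```text
clock: 10.75
position: [0.5851, -0.3435, 0.1676]
ee_rot: [0.891, -0.453, 0.0, 0.0]
ft_force: [-0.3, -0.2, -0.2]
grip_width: 1.002
grasp_force: 0.0
```

jog_arm(dr=[[0,0,-1],[0,0,-1],[0,0,-1],[0,0,-1],[0,0,-1],[0,0,-1],[0,0,-1],[0,0,-1],[0,0,-1],[0,0,-1]], translation=[[0,0,0],[0,0,0],[0,0,0],[0,0,0],[0,0,0],[0,0,0],[0,0,0],[0,0,0],[0,0,0],[0,0,0]], jaw=[1,1,1,1,1,1,1,1,1,1])

```text
clock: 11.75
position: [0.585, -0.3436, 0.1676]
ee_rot: [0.993, -0.121, -0.0, 0.0]
ft_force: [-0.1, -0.2, 0.2]
grip_width: 0.999
grasp_force: 0.0
```

jog_arm(dr=[[0,0,-1],[0,0,-1],[0,0,-1],[0,0,-1],[0,0,-1],[0,0,-1],[0,0,-1],[0,0,-1],[0,0,-1],[0,0,-1]], translation=[[0,0,0],[0,0,0],[0,0,0],[0,0,0],[0,0,0],[0,0,0],[0,0,0],[0,0,0],[0,0,0],[0,0,0]], jaw=[1,1,1,1,1,1,1,1,1,1])

```text
clock: 12.75
position: [0.585, -0.3437, 0.1676]
ee_rot: [0.974, 0.226, -0.0, 0.0]
ft_force: [-0.1, 0.2, 0.2]
grip_width: 1.004
grasp_force: 0.0
```

jog_arm(dr=[[0,0,-1],[0,0,-1],[0,0,-1],[0,0,-1],[0,0,-1],[0,0,-1],[0,0,-1],[0,0,-1],[0,0,-1],[0,0,-1]], translation=[[0,0,0],[0,0,0],[0,0,0],[0,0,0],[0,0,0],[0,0,0],[0,0,0],[0,0,0],[0,0,0],[0,0,0]], jaw=[1,1,1,1,1,1,1,1,1,1])

```text
clock: 13.75
position: [0.585, -0.3437, 0.1676]
ee_rot: [0.838, 0.545, -0.0, 0.0]
ft_force: [-0.4, 0.1, 0.1]
grip_width: 1.0
grasp_force: 0.0
```

jog_arm(dr=[[0,0,-1],[0,0,-1],[0,0,-1],[0,0,-1],[0,0,-1],[0,0,0],[0,0,0]], translation=[[0,0,0],[0,0,0],[0,0,0],[0,0,0],[0,0,0],[0,0,0],[0,0,0]], jaw=[1,1,1,1,1,1,1])

```text
clock: 14.45
position: [0.585, -0.3437, 0.1672]
ee_rot: [0.732, 0.681, -0.0, -0.0]
ft_force: [-0.3, -0.4, 0.1]
grip_width: 0.998
grasp_force: 0.0
```

```bash
python3 - <<'E'
from h import *
import pickle
c=optics.camera("wrist"); save("pics/w4.png",c); pickle.dump(c,open("w4.pkl","wb"))
print(manip.get_obs()["joint_pos"]);plan([.5848,-.3432,.0033],-4.0)
E
```

```text
[ 0.50959499  0.48645379 -0.06479061  1.38356435  0.03189845  1.27290241
  0.37021562]
pos [ 0.5851 -0.3436  0.167 ] t 14.5 ty -4.17 tool z [-4.e-04 -1.e-04 -1.e+00]
shift units [ 0.014 -0.009  6.546]
turn units z -0.041526056363395014 alt full -0.041526056363395014
```

View pics/w4.png

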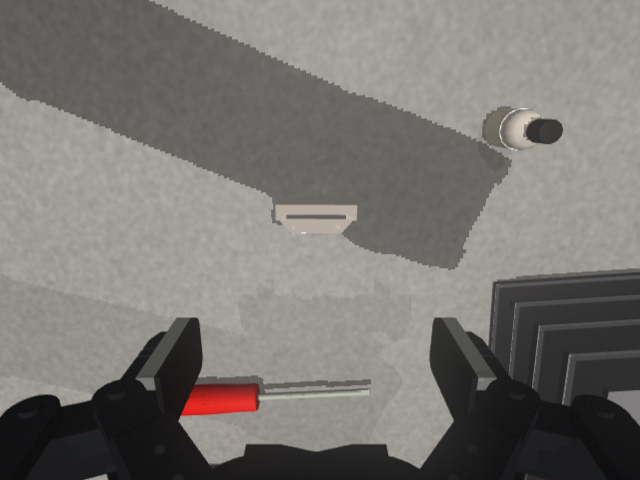

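The pull stands upright at (316,218), back edge at row 205 and centred on the hand axis (column 316). I check the offset before regripping.

```bash
python3 - <<'E'
from h import *
import pickle
c=pickle.load(open("w4.pkl","rb"))
b0,b1,f0,f1=[onz(c,p,.024) for p in((276.5,205),(357,205),(293,234.5),(341,234.5))]
print(b0,b1,f0,f1,np.linalg.norm(b0-b1)); org=(b0+b1+f0+f1)/4
y=b1-b0; print("ang",np.degrees(np.arctan2(y[1],y[0])), org)
x=np.array([y[1],-y[0],0])/np.linalg.norm(y); print("x",x,"tcp pull x off",(manip.get_obs()["position"]-org)@x,"y off",(manip.get_obs()["position"]-org)@y/.06)
E
```

```text
[ 0.55746276 -0.32659594  0.024     ] [ 0.61616688 -0.33085223  0.024     ] [ 0.56746931 -0.34991593  0.024     ] [ 0.60331415 -0.35251532  0.024     ] 0.05885821396172213
ang -4.146921622082228 [ 0.58610328 -0.33996986  0.024     ]
x [-0.07231426 -0.9973819   0.        ] tcp pull x off 0.00366339130816139 y off -0.0007695029978755906
```

jog_arm(dr=[[0,0,0],[0,0,0],[0,0,0],[0,0,0],[0,0,0],[0,0,0],[0,0,0],[0,0,0],[0,0,0],[0,0,0]], translation=[[0,0.04,0.9],[0,0,0.9],[0,0,0.9],[0,0,0.9],[0,0,0.9],[0,0,0.9],[0,0,0.6],[0,0,0.5],[0,0,0.02],[0,0,0]], jaw=[1,1,1,1,1,1,1,1,1,1])

```text
clock: 15.5
position: [0.5863, -0.3435, 0.004]
ee_rot: [0.732, 0.682, -0.0, -0.0]
ft_force: [0.1, -0.9, 0.7]
grip_width: 1.002
grasp_force: 0.0
```

jog_arm(dr=[[0,0,0],[0,0,0],[0,0,0],[0,0,0],[0,0,0],[0,0,0],[0,0,0],[0,0,0],[0,0,0],[0,0,0]], translation=[[0,0,0],[0,0,0],[0,0,0],[0,0,0],[0,0,-0.3],[0,0,-1],[0,0,-1],[0,0,-1],[0,0,-1],[0,0,-1]], jaw=[0.6,0.6,0.6,0.6,0.6,0.6,0.6,0.6,0.6,0.6])

```text
clock: 16.5
position: [0.5859, -0.3434, 0.1374]
ee_rot: [0.732, 0.682, -0.0, -0.0]
ft_force: [0.5, -0.6, -0.6]
grip_width: 0.693
grasp_force: 22.0
```

jog_arm(dr=[[0,0,0],[0,0,0],[0,0,0],[0,0,0],[0,0,0],[0,0,0]], translation=[[-0.8,0,-1],[-1,0,-1],[-1,0,-0.5],[-0.2,0,0],[0,0,0],[0,0,0]], jaw=[0.6,0.6,0.6,0.6,0.6,0.6])

```text
clock: 17.1
position: [0.581, -0.4168, 0.1975]
ee_rot: [0.731, 0.682, 0.0, -0.001]
ft_force: [-0.2, -0.2, 0.2]
grip_width: 0.696
grasp_force: 22.0
```

```bash
python3 - <<'E'
from h import *
import pickle
c=optics.camera("wrist"); save("pics/w5.png",c); pickle.dump(c,open("w5.pkl","wb"))
plan([.6,-.2,.2],-4.0); print(-c["R"].T@c["t"])
E
```

```text
pos [ 0.5811 -0.4165  0.1975] t 17.15 ty -3.95 tool z [-0.0016  0.0021 -1.    ]
shift units [ 8.691  0.157 -0.084]
turn units z 0.013560600004510093 alt full 0.013560600004510093
[ 0.58643576 -0.3381919   0.33984463]
```

View pics/w5.png

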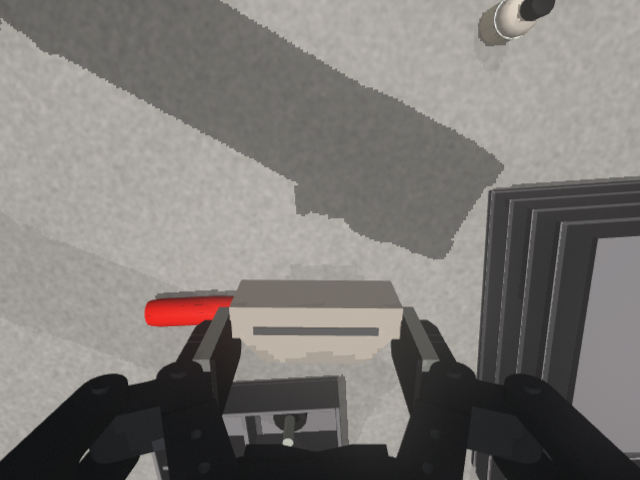

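This view shows the pull held square, but I moved away from the drawer. Tool +x points to it, so I'm moving that way.

jog_arm(dr=[[0,0,0],[0,0,0],[0,0,0],[0,0,0],[0,0,0],[0,0,0],[0,0,0],[0,0,0],[0,0,0]], translation=[[1,0.05,0],[1,0.05,0],[1,0.05,0],[1,0.05,0],[1,0.05,0],[1,0,0],[0.7,0,0],[0,0,0],[0,0,0]], jaw=[0.6,0.6,0.6,0.6,0.6,0.6,0.6,0.6,0.6])

```text
clock: 18.05
position: [0.5988, -0.2516, 0.1984]
ee_rot: [0.731, 0.682, -0.0, -0.0]
ft_force: [0.4, -1.5, -0.8]
grip_width: 0.691
grasp_force: 22.0
```

```bash
python3 - <<'E'
from h import *
import pickle
c=optics.camera("wrist"); save("pics/w6.png",c); pickle.dump(c,open("w6.pkl","wb"))
plan([.6,-.2,.2],-4.0); print(-c["R"].T@c["t"])
E
```

```text
pos [ 0.5985 -0.2526  0.1984] t 18.1 ty -4.09 tool z [-1.e-03 -3.e-04 -1.e+00]
shift units [ 2.101 -0.092 -0.066]
turn units z -0.021602657879245868 alt full -0.02160265787924942
[ 0.60417284 -0.17273496  0.34060479]
```

View pics/w6.png

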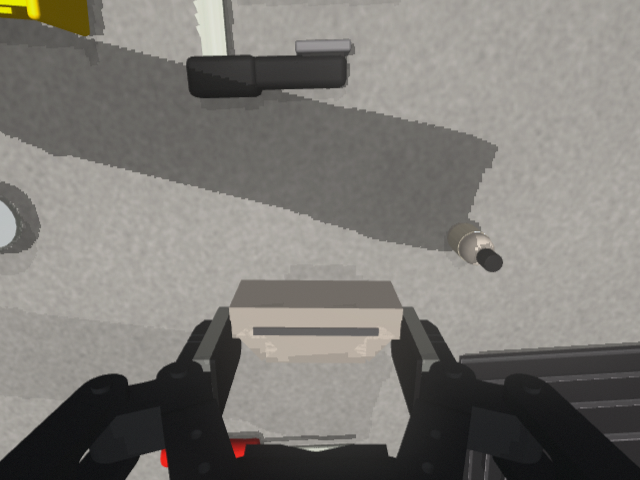

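The view shows the far jaw arm at (270,75), its pad at (323,46) and the bar at (215,25). The glue is clear at (475,245). I'll go forward until the front plate is in view, in two stations.

jog_arm(dr=[[0,0,0],[0,0,0],[0,0,0],[0,0,0],[0,0,0],[0,0,0],[0,0,0]], translation=[[0.9,0,0],[0.9,0,0],[0.9,0,0],[0.9,0,0],[0.9,0,0],[0,0,0],[0,0,0]], jaw=[0.6,0.6,0.6,0.6,0.6,0.6,0.6])

```text
clock: 18.8
position: [0.6067, -0.1406, 0.1984]
ee_rot: [0.732, 0.681, -0.0, -0.0]
ft_force: [0.8, -0.1, -0.2]
grip_width: 0.694
grasp_force: 22.0
```

```bash
python3 - <<'E'
from h import *
import pickle
c=optics.camera("wrist"); save("pics/w7.png",c); pickle.dump(c,open("w7.pkl","wb"))
plan([.6,-.1,.2],-4.0)
g=cv2.cvtColor(c["color"],cv2.COLOR_RGB2GRAY); hsv=cv2.cvtColor(c["color"],cv2.COLOR_RGB2HSV)
for z,p in((.062,[.6728,-.0725,.062]),(.062,[.548,-.07,.062]),(0,[.61,-.0675,0])): print(proj(c,p))
for lo in(190,210,230):
    m=(g[:275]>lo).astype(np.uint8); 
    for q in sorted(cv2.findContours(m,0,1)[0],key=cv2.contourArea)[-4:]: print(lo,cv2.contourArea(q),cv2.boundingRect(q))
for u in(280,320,360): print(u,g[0:275:5,u].tolist())
E
```

```text
pos [ 0.6066 -0.1413  0.1984] t 18.85 ty -4.15 tool z [-9.e-04 -5.e-04 -1.e+00]
shift units [ 1.63  -0.383 -0.066]
turn units z -0.03828585599444878 alt full -0.03828585599444523
[407.13321357 122.94919582]
[221.80305423 132.72930136]
[313.61015247 120.40475039]
190 4.5 (254, 101, 2, 6)
190 4191.5 (0, 0, 62, 118)
190 4394.0 (189, 0, 218, 132)
190 14069.5 (230, 0, 172, 121)
210 2914.0 (189, 0, 39, 122)
210 3482.5 (347, 0, 36, 115)
210 3512.0 (302, 0, 35, 115)
210 5097.5 (230, 0, 172, 120)
230 1242.5 (231, 0, 170, 120)
230 3382.5 (259, 0, 35, 115)
230 3408.5 (347, 0, 36, 114)
230 3444.5 (302, 0, 34, 115)
280 [234, 234, 235, 235, 235, 235, 235, 236, 235, 236, 236, 236, 236, 236, 236, 236, 236, 236, 236, 236, 236, 235, 235, 160, 160, 235, 158, 101, 103, 98, 98, 97, 105, 108, 105, 103, 106, 104, 103, 97, 100, 37, 40, 42, 41, 42, 41, 158, 157, 162, 163, 162, 165, 165, 163]
320 [235, 235, 235, 235, 235, 236, 236, 236, 236, 236, 236, 236, 236, 236, 236, 236, 236, 236, 236, 236, 236, 236, 235, 178, 156, 235, 228, 104, 101, 100, 99, 96, 107, 107, 108, 105, 102, 101, 59, 71, 94, 44, 43, 46, 43, 43, 53, 105, 162, 163, 159, 157, 166, 156, 150]
360 [235, 235, 235, 235, 235, 235, 235, 235, 236, 236, 236, 236, 236, 236, 236, 235, 236, 236, 235, 235, 236, 235, 235, 182, 155, 235, 219, 102, 100, 104, 101, 104, 107, 105, 106, 105, 103, 101, 103, 105, 102, 101, 103, 102, 104, 104, 103, 103, 142, 160, 163, 158, 163, 162, 165]
```

jog_arm(dr=[[0,0,0],[0,0,0],[0,0,0],[0,0,0]], translation=[[-0.8,0,0],[-0.8,0,0],[0,0,0],[0,0,0]], jaw=[0.6,0.6,0.6,0.6])

```text
clock: 19.25
position: [0.6036, -0.1811, 0.1983]
ee_rot: [0.733, 0.681, -0.0, -0.0]
ft_force: [-0.0, -0.2, -0.4]
grip_width: 0.696
grasp_force: 22.0
```

```bash
cat > plate.py <<'E'
from h import *
import pickle
c7=pickle.load(open("w7.pkl","rb")); c8=optics.camera("wrist"); save("pics/w8.png",c8); pickle.dump(c8,open("w8.pkl","wb"))
res=[]
for c in(c7,c8):
    g=cv2.cvtColor(c["color"],cv2.COLOR_RGB2GRAY)
    v0=int(proj(c,[.61,-.0725,.062])[1])
    E=[]
    for u in range(225,405):
        col=g[v0-14:v0+20,u]; k=np.where(col>190)[0]
        if len(k): E.append((u,v0-14+k.max()+.5))
    E=np.array(E,float); p=np.polyfit(E[:,0],E[:,1],1)
    for _ in range(3):
        r=E[:,1]-np.polyval(p,E[:,0]); E=E[abs(r)<2.0+0*r]; p=np.polyfit(E[:,0],E[:,1],1)
    # extents: scan along the middle of the top band, 4 px above the edge
    us=np.arange(190,440); vs=np.polyval(p,us)-4; val=np.array([g[int(round(v)),u] for u,v in zip(us,vs)])
    k=us[val>190]; runs=np.split(k,np.where(np.diff(k)>3)[0]+1); run=max(runs,key=len)
    a,b=run[0]-.5,run[-1]+.5
    ends=[(a,np.polyval(p,a)),(b,np.polyval(p,b))]; print("slope",p,len(E),ends,[ (x[0],x[-1]) for x in runs]); res.append((c,ends))
(c1,e1),(c2,e2)=res
T=[tri(c1,e1[i],c2,e2[i]) for i in(0,1)]; print("tri",T,np.linalg.norm(T[0]-T[1]))
for c,e in res:
    L,Rr=[onz(c,q,.062) for q in e]; d=Rr-L; print("z62",L,Rr,np.linalg.norm(d),"ang",np.degrees(np.arctan2(d[1],d[0])),"mid",(L+Rr)/2)
E
python3 plate.py
```

```text
slope [1.06094067e-02 1.26717675e+02] 170 [(np.float64(225.5), np.float64(129.11009592423028)), (np.float64(406.5), np.float64(131.0303985321165))] [(np.int64(226), np.int64(406))]
slope [-1.39287116e-02  7.08720366e+01] 178 [(np.float64(197.5), np.float64(68.12111606302177)), (np.float64(411.5), np.float64(65.14037177276157))] [(np.int64(198), np.int64(411))]
tri [array([ 0.54803133, -0.0696737 ,  0.08236827]), array([ 0.67231692, -0.07766304,  0.06285476])] 0.12606154955776033
z62 [ 0.55082108 -0.06784274  0.062     ] [ 0.67237685 -0.07770118  0.062     ] 0.12195488061369869 ang -4.636665082270875 mid [ 0.61159897 -0.07277196  0.062     ]
z62 [ 0.53526827 -0.06932657  0.062     ] [ 0.67263626 -0.07759456  0.062     ] 0.13761658262025933 ang -3.4443986526686654 mid [ 0.60395227 -0.07346056  0.062     ]
```

```bash
python3 - <<'E'
from h import *
import pickle
for n in("w7","w8"):
    c=pickle.load(open(n+".pkl","rb")); g=cv2.cvtColor(c["color"],cv2.COLOR_RGB2GRAY)
    v0=int(proj(c,[.61,-.0725,.062])[1]); print(n,v0)
    for u in range(195,425,15): print(u,g[v0-14:v0+24,u].tolist())
E
```

```text
w7 129
195 [161, 160, 162, 162, 130, 107, 107, 108, 108, 108, 108, 107, 107, 106, 107, 105, 104, 104, 103, 104, 104, 104, 106, 108, 110, 110, 111, 111, 108, 106, 106, 105, 104, 106, 106, 107, 106, 104]
210 [215, 215, 215, 216, 215, 214, 169, 133, 133, 134, 134, 133, 134, 132, 133, 133, 133, 132, 133, 132, 133, 133, 133, 134, 134, 133, 133, 133, 133, 132, 133, 132, 132, 132, 131, 130, 130, 130]
225 [219, 219, 218, 218, 217, 218, 218, 173, 137, 132, 135, 136, 124, 116, 130, 137, 136, 138, 138, 137, 137, 137, 137, 137, 136, 136, 136, 137, 136, 136, 136, 135, 135, 135, 135, 134, 134, 134]
240 [219, 209, 204, 204, 186, 153, 149, 208, 231, 235, 235, 235, 235, 235, 199, 158, 151, 130, 108, 105, 108, 107, 107, 107, 107, 107, 107, 109, 108, 108, 108, 109, 108, 108, 105, 104, 107, 108]
255 [151, 217, 235, 235, 235, 205, 146, 202, 232, 234, 235, 235, 235, 202, 166, 159, 151, 128, 105, 100, 101, 101, 101, 102, 100, 99, 98, 98, 98, 98, 97, 96, 96, 95, 94, 94, 93, 92]
270 [160, 216, 235, 235, 235, 190, 163, 216, 233, 235, 235, 235, 235, 236, 235, 196, 150, 124, 105, 102, 103, 101, 101, 101, 100, 1
[... 4366 characters left out ...]
 215, 181, 132, 108, 104, 102, 105, 104, 105, 104, 134, 158, 162, 161, 160, 158, 156, 156, 156, 155, 155, 156, 156]
390 [115, 216, 238, 238, 204, 215, 234, 238, 238, 239, 238, 238, 238, 235, 225, 208, 172, 125, 103, 102, 104, 104, 103, 102, 102, 131, 155, 161, 159, 159, 159, 159, 159, 159, 158, 158, 157, 158]
405 [173, 173, 174, 175, 171, 216, 235, 237, 238, 238, 238, 238, 238, 233, 221, 203, 162, 117, 105, 112, 116, 115, 150, 166, 168, 169, 172, 174, 174, 172, 171, 170, 172, 173, 173, 171, 170, 170]
420 [171, 169, 168, 167, 166, 165, 165, 165, 168, 169, 171, 169, 170, 169, 168, 167, 166, 166, 166, 163, 163, 163, 163, 164, 165, 165, 166, 167, 167, 168, 167, 167, 166, 166, 167, 168, 168, 169]
```

```bash
python3 - <<'E'
from h import *
import pickle
c=pickle.load(open("w8.pkl","rb")); g=cv2.cvtColor(c["color"],cv2.COLOR_RGB2GRAY).astype(float)
print("left row60",g[60,212:232].tolist())
E=[]
for u in range(235,403):
    col=g[60:75,u]; k=np.where(col<168)[0][0]; E.append((u,60+k-1+(col[k-1]-168)/(col[k-1]-col[k])))
E=np.array(E); p=np.polyfit(E[:,0],E[:,1],1); print(p,np.std(E[:,1]-np.polyval(p,E[:,0])))
A=onz(c,(240,np.polyval(p,240)),.062);B=onz(c,(400,np.polyval(p,400)),.062); d=(B-A)/np.linalg.norm(B-A); ang=np.degrees(np.arctan2(d[1],d[0]))
n=np.array([d[1],-d[0],0]); s=(.6116-A[0])/d[0]; mid=A+s*d; print("ang",ang,"mid",mid,"n",n)
tgt=mid+n*.0146; tgt[2]=.0045; pre=tgt+n*.012; pre[2]=.0045
for gpt in(pre,tgt): print(gpt); plan(gpt,ang)
# pull in hand from w8: back edge rows
print([int(x) for x in g[265:330:3,317]])
E
```

```text
left row60 [226.0, 227.0, 225.0, 222.0, 222.0, 224.0, 225.0, 226.0, 225.0, 219.0, 232.0, 238.0, 239.0, 239.0, 239.0, 239.0, 239.0, 239.0, 239.0, 239.0]
[-1.12557688e-02  7.04626842e+01] 0.043289253556711
ang -3.5849135362957365 mid [ 0.6116     -0.07417906  0.062     ] n [-0.06252773 -0.99804323  0.        ]
[ 0.60993676 -0.10072701  0.0045    ]
pos [ 0.6039 -0.1799  0.1983] t 19.3 ty -4.11 tool z [-9.e-04  5.e-04 -1.e+00]
shift units [3.171 0.022 7.755]
turn units z -0.13236038074475687 alt full -0.13236038074475687
[ 0.6106871 -0.0887505  0.0045   ]
pos [ 0.6039 -0.1799  0.1983] t 19.3 ty -4.11 tool z [-9.e-04  5.e-04 -1.e+00]
shift units [3.651 0.018 7.755]
turn units z -0.13236038074475687 alt full -0.13236038074475687
[162, 153, 158, 162, 161, 133, 109, 109, 110, 109, 109, 110, 110, 110, 120, 179, 179, 178, 178, 178, 178, 91]
```

jog_arm(dr=[[0,0,-0.13],[0,0,0],[0,0,0],[0,0,0],[0,0,0],[0,0,0],[0,0,0]], translation=[[0,0,0],[0.8,0,0.8],[0.8,0,0.8],[0.8,0,0.8],[0.7,0,0.8],[0,0,0.8],[0,0,0]], jaw=[0.6,0.6,0.6,0.6,0.6,0.6,0.6])

```text
clock: 20.0
position: [0.607, -0.1004, 0.0958]
ee_rot: [0.728, 0.686, -0.001, -0.002]
ft_force: [0.0, -1.1, -1.2]
grip_width: 0.696
grasp_force: 22.0
```

```bash
python3 - <<'E'
from h import *
import pickle
c=pickle.load(open("w8.pkl","rb"))
X=onz(c,(316,308.5),.2183); n=np.array([-.0625,-.998,0]); print("back off",(X-[.6039,-.1799,0])@n)
Y=onz(c,(316,281),.1943); print((Y-[.6039,-.1799,0])@n)
plan([.6099,-.1007,.0045],-3.58)
E
```

```text
back off -0.014423267462008334
-0.014155288605682903
pos [ 0.607  -0.1004  0.0958] t 20.0 ty -3.38 tool z [-0.0053  0.0013 -1.    ]
shift units [-0.008  0.134  3.652]
turn units z 0.04958127372211507 alt full 0.049581273722118624
```

jog_arm(dr=[[0,0,0],[0,0,0.04],[0,0,0],[0,0,0],[0,0,0],[0,0,0],[0,0,0],[0,0,0]], translation=[[0,0.1,0.3],[0,0,0.8],[0,0,0.8],[0,0,0.8],[0,0,0.6],[0,0,0.3],[0,0,0],[0,0,0]], jaw=[0.6,0.6,0.6,0.6,0.6,0.6,0.6,0.6])

```text
clock: 20.8
position: [0.6118, -0.1022, 0.0094]
ee_rot: [0.73, 0.684, 0.0, 0.0]
ft_force: [1.1, 0.3, -1.0]
grip_width: 0.693
grasp_force: 22.0
```

```bash
python3 - <<'E'
from h import *
plan([.6107,-.0890,.0045],-3.58)
E
```

```text
pos [ 0.6118 -0.1022  0.0094] t 20.8 ty -3.69 tool z [ 5.e-04  2.e-04 -1.e+00]
shift units [ 0.525 -0.077  0.195]
turn units z -0.028233414322478723 alt full -0.028233414322478723
```

jog_arm(dr=[[0,0,0],[0,0,0],[0,0,0],[0,0,0],[0,0,0],[0,0,0]], translation=[[0.1,-0.07,0.12],[0.15,0,0.06],[0.15,0,0],[0.1,0,0],[0,0,0],[0,0,0]], jaw=[0.6,0.6,0.6,0.6,0.6,0.6])

```text
clock: 21.4
position: [0.6107, -0.0892, 0.0047]
ee_rot: [0.729, 0.684, 0.0, 0.0]
ft_force: [-1.1, -1.5, 6.3]
grip_width: 0.692
grasp_force: 22.6
```

```bash
python3 - <<'E'
from h import *
import pickle
plan([.6107,-.0890,.0042],-3.58)
c=optics.camera("wrist"); pickle.dump(c,open("w9.pkl","wb")); save("pics/w9.png",c); g=cv2.cvtColor(c["color"],cv2.COLOR_RGB2GRAY)
for u in(280,316,350): print([int(x) for x in g[150:340:4,u]])
for p in([.6116,-.0742,.062],[.6116,-.0742,.024],[.6116,-.0742,0]): print(proj(c,p))
E
```

```text
pos [ 0.6107 -0.0892  0.0047] t 21.4 ty -3.67 tool z [ 5.e-04  4.e-04 -1.e+00]
shift units [ 0.01  -0.002  0.02 ]
turn units z -0.0218401042005425 alt full -0.0218401042005425
[174, 173, 172, 174, 173, 171, 172, 172, 170, 171, 170, 169, 171, 170, 169, 170, 169, 168, 167, 167, 166, 164, 162, 165, 165, 164, 163, 99, 98, 98, 98, 97, 97, 96, 96, 96, 96, 96, 96, 96, 95, 97, 161, 160, 97, 96, 95, 95]
[228, 227, 228, 227, 228, 228, 228, 227, 173, 172, 173, 172, 172, 170, 170, 169, 169, 170, 168, 168, 166, 165, 166, 165, 165, 164, 164, 99, 98, 98, 97, 98, 98, 97, 96, 96, 97, 97, 96, 95, 95, 95, 160, 159, 96, 96, 96, 95]
[227, 228, 228, 228, 227, 227, 228, 227, 173, 173, 173, 171, 172, 171, 169, 170, 170, 169, 168, 168, 167, 167, 166, 165, 165, 164, 164, 99, 100, 99, 98, 98, 97, 97, 98, 95, 96, 96, 95, 96, 97, 96, 159, 160, 101, 96, 95, 97]
[316.07240603 379.19561955]
[315.85652297 308.8774584 ]
[315.77055563 280.87588426]
```

jog_arm(dr=[[0,0,0],[0,0,0],[0,0,0]], translation=[[0.04,0,-0.02],[0,0,0],[0,0,0]], jaw=[0.6,0.6,0.6])

```text
clock: 21.75
position: [0.6105, -0.0884, 0.0047]
ee_rot: [0.729, 0.684, 0.0, -0.0]
ft_force: [0.1, -1.0, 4.9]
grip_width: 0.692
grasp_force: 22.4
```

jog_arm(dr=[[0,0,0],[0,0,0],[0,0,0],[0,0,0],[0,0,0],[0,0,0],[0,0,0],[0,0,0],[0,0,0],[0,0,0]], translation=[[0,0,0],[0,0,0],[0,0,0],[0,0,-0.3],[0,0,-0.8],[0,0,-1],[0,0,-1],[0,0,-1],[-1,0,-1],[-1,0,-1]], jaw=[0.85,0.85,0.85,0.85,0.85,0.9,1,1,1,1])

```text
clock: 22.75
position: [0.6071, -0.138, 0.1587]
ee_rot: [0.729, 0.685, 0.0, -0.0]
ft_force: [0.9, -1.0, -0.7]
grip_width: 1.0
grasp_force: 0.0
```

jog_arm(dr=[[0,0,0],[0,0,0],[0,0,0],[0,0,0]], translation=[[-1,0,-1],[-1,0,-0.4],[0,0,0],[0,0,0]], jaw=[1,1,1,1])

```text
clock: 23.15
position: [0.6038, -0.1885, 0.1923]
ee_rot: [0.73, 0.684, 0.0, -0.0]
ft_force: [-0.8, 0.2, -0.5]
grip_width: 1.0
grasp_force: 0.0
```

```bash
python3 - <<'E'
from h import *
import pickle
c=optics.camera("wrist"); pickle.dump(c,open("w10.pkl","wb")); save("pics/w10.png",c); t=optics.camera("top"); pickle.dump(t,open("t10.pkl","wb"))
print(manip.get_obs()["position"])
u,v=proj(c,[.611,-.085,.024]); print(u,v)
w=c["color"][max(int(v)-150,0):int(v)+150,170:470]
tt=cv2.resize(t["color"][165:285,200:400],(500,300),interpolation=cv2.INTER_CUBIC)
cv2.imwrite("pics/crop2.png",np.hstack([w[:300,:300],tt[:w.shape[0]]])[:,:,::-1]); print(w.shape)
E
```

```text
[ 0.60385424 -0.18690992  0.19154267]
316.4817179044383 76.98485794709183
(226, 300, 3)
```

View pics/crop2.png

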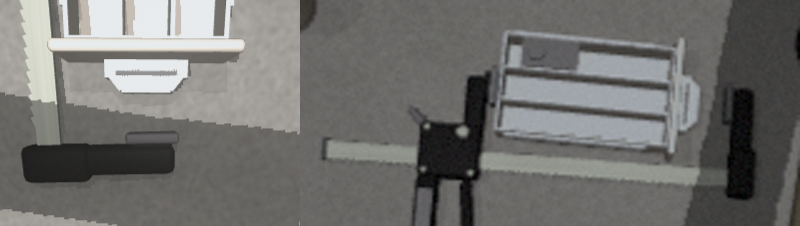

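The left half of the crop shows the pull flat against the plate and centred: plate columns 49–244, pull 105–188, midpoints 146 and 146.5. The top view agrees, with the pull at (690,105) in the crop. On to the clamp's grip.

```bash
python3 - <<'E'
from h import *
import pickle
t=pickle.load(open("c0.pkl","rb"))["top"]; g=cv2.cvtColor(t["color"],cv2.COLOR_RGB2GRAY)
# bar centreline left of housing and right of it
m=(g>140).astype(np.uint8)
pts=[]
for u in list(range(213,244))+list(range(290,365)):
    v0=224+(u-212)*13/158; col=g[int(v0)-7:int(v0)+8,u].astype(float)-110; col[col<0]=0
    lim=col>40
    if 3<=lim.sum()<=8: pts.append(onz(t,(u,int(v0)-7+np.arange(15)[lim].mean()),.015)[:2])
pts=np.array(pts); vx,vy,x0,y0=cv2.fitLine(pts.astype(np.float32),cv2.DIST_HUBER,0,.01,.01).ravel()
if vy>0: vx,vy=-vx,-vy
print(len(pts),"clamp x dir",vx,vy,np.degrees(np.arctan2(vy,vx)),x0,y0)
G=(onz(t,(248.4,256),.02)+onz(t,(267.6,255),.02))/2; print("grip mid",G,onz(t,(248.4,256),.02),onz(t,(267.6,255),.02))
plan([G[0],G[1],.20],np.degrees(np.arctan2(vy,vx))+180); print(manip.get_obs()["joint_pos"])
E
```

```text
6 clamp x dir -0.035308488 -0.9993765 -92.023445 0.53819597 -0.0006887277
grip mid [0.47153709 0.17144627 0.02      ] [0.46946627 0.19671246 0.02      ] [0.47360791 0.14618008 0.02      ]
pos [ 0.6039 -0.1869  0.1915] t 23.25 ty -3.6 tool z [-0.0014  0.0013 -1.    ]
shift units [13.974 -6.182 -0.312]
turn units z 22.10619909649128 alt full -22.893800903508716
[ 0.32887212  0.37488026 -0.13001451  1.48859558  0.04848629  1.28300635
  0.13113514]
```

jog_arm(dr=[[0,0,0],[0,0,0],[0,0,0],[0,0,0],[0,0,0],[0,0,0],[0,0,0],[0,0,0],[0,0,0],[0,0,0]], translation=[[0.8,-0.4,-0.2],[1,-0.44,-0.2],[1,-0.44,0],[1,-0.44,0],[1,-0.44,0],[1,-0.44,0],[1,-0.44,0],[1,-0.44,0],[1,-0.44,0],[1,-0.44,0]], jaw=[1,1,1,1,1,1,1,1,1,1])

```text
clock: 24.25
position: [0.5098, 0.0654, 0.2017]
ee_rot: [0.729, 0.685, -0.0, -0.001]
ft_force: [0.1, 0.6, 0.1]
grip_width: 1.004
grasp_force: 0.0
```

jog_arm(dr=[[0,0,0],[0,0,0],[0,0,0],[0,0,0],[0,0,-1],[0,0,-1],[0,0,-1],[0,0,-1],[0,0,-1],[0,0,-1]], translation=[[1,-0.44,0],[1,-0.44,0],[1,-0.44,0],[1,-0.44,0],[0,0,0],[0,0,0],[0,0,0],[0,0,0],[0,0,0],[0,0,0]], jaw=[1,1,1,1,1,1,1,1,1,1])

```text
clock: 25.25
position: [0.4725, 0.1668, 0.2018]
ee_rot: [0.569, 0.822, -0.0, -0.001]
ft_force: [-1.1, -0.2, -0.4]
grip_width: 1.0
grasp_force: 0.0
```

jog_arm(dr=[[0,0,-1],[0,0,-1],[0,0,-1],[0,0,-1],[0,0,-1],[0,0,-1],[0,0,-1],[0,0,-1],[0,0,-1],[0,0,-1]], translation=[[0,0,0],[0,0,0],[0,0,0],[0,0,0],[0,0,0],[0,0,0],[0,0,0],[0,0,0],[0,0,0],[0,0,0]], jaw=[1,1,1,1,1,1,1,1,1,1])

```text
clock: 26.25
position: [0.4725, 0.1668, 0.2018]
ee_rot: [0.254, 0.967, -0.0, -0.001]
ft_force: [-0.5, -0.0, -0.5]
grip_width: 0.999
grasp_force: 0.0
```

jog_arm(dr=[[0,0,-1],[0,0,-1],[0,0,-1],[0,0,-1],[0,0,-1],[0,0,-1],[0,0,0],[0,0,0]], translation=[[0,0,0],[0,0,0],[0,0,0],[0,0,0],[0,0,0],[0,0,0],[0,0,0],[0,0,0]], jaw=[1,1,1,1,1,1,1,1])

```text
clock: 27.05
position: [0.4729, 0.1664, 0.202]
ee_rot: [0.05, 0.999, 0.0, -0.001]
ft_force: [0.4, -0.9, 0.0]
grip_width: 0.997
grasp_force: 0.0
```

```bash
python3 - <<'E'
from h import *
import pickle
c=optics.camera("wrist"); pickle.dump(c,open("w11.pkl","wb")); save("pics/w11.png",c)
plan([.4715,.1714,.2],86.5); print(manip.get_obs()["joint_pos"],-c["R"].T@c["t"])
g=cv2.cvtColor(c["color"],cv2.COLOR_RGB2GRAY); X0=np.array([.4715,.1714,.02])
print(proj(c,X0))
m=(g<75).astype(np.uint8)
for q in cv2.findContours(m,0,2)[0]:
    if cv2.contourArea(q)>300: print(cv2.contourArea(q),cv2.boundingRect(q))
for v in range(20,320,20):
    r=np.where(np.diff(m[v].astype(int))!=0)[0]; print(v,r.tolist()[:16])
E
```

```text
pos [0.473  0.1662 0.202 ] t 27.1 ty 84.26 tool z [-1.1e-03  3.0e-04 -1.0e+00]
shift units [0.082 0.199 0.08 ]
turn units z -0.5594006251379362 alt full -0.5594006251379398
[ 0.0239318   0.11184161 -0.47995065  1.79952486  0.05364139  1.24407452
  0.9999252 ] [0.39357486 0.17372773 0.34428857]
[322.05484091 211.21823417]
47137.0 (0, 305, 640, 175)
820.0 (101, 153, 34, 51)
10900.0 (276, 138, 100, 250)
351.5 (0, 124, 13, 65)
1933.0 (54, 116, 39, 81)
3711.0 (0, 63, 53, 132)
585.5 (422, 0, 71, 40)
950.5 (0, 0, 27, 67)
20 [1, 3, 4, 5, 9, 11, 21, 23, 24, 83, 85, 96, 99, 101, 102, 431]
40 [0, 1, 2, 3, 4, 8, 9, 10, 17, 18, 19, 20, 22, 23, 24, 26]
60 [2, 3, 7, 8, 14, 15, 23, 24, 26, 27, 45, 74, 101, 103]
80 [22, 103, 105]
100 [2, 37, 105, 107, 123, 124]
120 [6, 41, 54, 66, 108, 109]
140 [3, 10, 44, 57, 85, 98, 99, 329, 363]
160 [7, 14, 47, 60, 88, 101, 105, 111, 112, 331, 337, 358, 361]
180 [11, 18, 51, 63, 91, 104, 127, 128, 132, 332, 337, 358, 361]
200 [106, 115, 278, 298, 333, 338, 359, 362]
220 [285, 302, 333, 339, 359, 362]
240 [290, 306, 334, 340, 359, 363]
260 [294, 309, 335, 363]
280 [288, 294, 300, 352, 358, 364, 475, 476]
300 [290, 364]
```

```bash
cat > clampm.py <<'E'
from h import *
import pickle
def meas(c):
    g=cv2.cvtColor(c["color"],cv2.COLOR_RGB2GRAY); m=(g<75)
    L=[];Rr=[];TL=[];TR=[]
    vt=int(proj(c,[.44,.18,.028])[1])
    for v in range(120,265,3):
        k=np.where(m[v,240:420])[0]+240
        if len(k)<4: continue
        r=np.split(k,np.where(np.diff(k)>25)[0]+1)
        gr=max(r,key=lambda q:q[-1])
        if gr[-1]-gr[0]>20: L.append(onz(c,(gr[0]-.5,v),.001 if gr[0]>320 else .028)); Rr.append(onz(c,(gr[-1]+.5,v),.028 if gr[-1]>320 else .001))
        if len(r)>1: TL.append(onz(c,(r[0][0]-.5,v),.026 if r[0][0]<320 else .004)); TR.append(onz(c,(r[0][-1]+.5,v),.004 if r[0][-1]<320 else .026))
    for n,P in(("gripL",L),("gripR",Rr),("trigL",TL),("trigR",TR)):
        P=np.array(P); p=np.polyfit(P[:,0],P[:,1],1); print(n,len(P),"x",P[0,0].round(4),P[-1,0].round(4),"y@.45",np.polyval(p,.45).round(4),"y@.48",np.polyval(p,.48).round(4),"sd",np.std(P[:,1]-np.polyval(p,P[:,0])).round(4),"dirdeg",np.degrees(np.arctan(p[0])).round(2))
    print("butt row pt",onz(c,(346,138),.03))
if __name__=="__main__":
    import sys; meas(pickle.load(open(sys.argv[1],"rb")))
E
python3 clampm.py w11.pkl
```

```text
gripL 42 x 0.4166 0.5131 y@.45 0.182 y@.48 0.1798 sd 0.0053 dirdeg -4.23
gripR 42 x 0.4176 0.5189 y@.45 0.2057 y@.48 0.204 sd 0.0007 dirdeg -3.18
trigL 26 x 0.4461 0.5111 y@.45 0.1378 y@.48 0.141 sd 0.0012 dirdeg 6.25
trigR 26 x 0.45 0.5206 y@.45 0.148 y@.48 0.1521 sd 0.002 dirdeg 7.91
butt row pt [0.41378406 0.1950979  0.03      ]
```

jog_arm(dr=[[0,0,-0.56],[0,0,0],[0,0,0],[0,0,0]], translation=[[0,0.6,0],[0,0.6,0.8],[0,0,0.8],[0,0,0]], jaw=[1,1,1,1])

```text
clock: 27.5
position: [0.4742, 0.1966, 0.1599]
ee_rot: [0.029, 1.0, -0.0, -0.002]
ft_force: [0.1, 0.3, -0.7]
grip_width: 0.997
grasp_force: 0.0
```

```bash
python3 - <<'E'
from h import *
import pickle
c=optics.camera("wrist"); pickle.dump(c,open("w12.pkl","wb")); save("pics/w12.png",c); print(-c["R"].T@c["t"])
plan([.47,.17,.1],86.5)
g=cv2.cvtColor(c["color"],cv2.COLOR_RGB2GRAY); m=(g<75)
for v in range(100,320,12): print(v,[x for x in np.where(np.diff(m[v].astype(int))!=0)[0].tolist() if 180<x<460])
E
```

```text
[0.395084   0.200687   0.30249023]
pos [0.475  0.1964 0.1614] t 27.55 ty 86.65 tool z [-0.0031 -0.     -1.    ]
shift units [ 0.129 -1.065  2.457]
turn units z 0.038250396468029635 alt full 0.038250396468029635
100 []
112 []
124 []
136 []
148 [290, 330]
160 [293, 328]
172 [294, 298, 323, 327]
184 [294, 299, 323, 327]
196 [235, 241, 294, 299, 323, 327]
208 [230, 254, 294, 300, 323, 328]
220 [237, 258, 295, 300, 322, 328]
232 [240, 261, 295, 300, 322, 328]
244 [242, 263, 295, 301, 322, 328]
256 [245, 265, 296, 301, 322, 328]
268 [247, 267, 296, 301, 322, 328]
280 [250, 268, 296, 328]
292 [245, 328]
304 [181, 182, 242, 248, 255, 314, 322, 328, 453, 454]
316 [244, 328, 452, 453]
```

```bash
python3 - <<'E'
from h import *
import pickle
a=pickle.load(open("w11.pkl","rb"));b=pickle.load(open("w12.pkl","rb"))
# butt corners (top): row/edge pairs from the masks
for c,n in((a,"a"),(b,"b")):
    g=cv2.cvtColor(c["color"],cv2.COLOR_RGB2GRAY); m=(g<75).astype(np.uint8); m[320:]=0
    q=max([q for q in cv2.findContours(m,0,2)[0] if 240<cv2.boundingRect(q)[0]+cv2.boundingRect(q)[2]/2<400],key=cv2.contourArea)[:,0]
    w=q[q[:,1]<q[:,1].min()+12]; R=w[w[:,0].argmax()]; L=w[w[:,0].argmin()]; tip=q[(q[:,0]<np.median(w[:,0])-25)]; tp=tip[tip[:,1].argmin()]
    print(n,R,L,q[:,1].min(),tp)
    if n=="a": A=(R,L,tp)
    else: B=(R,L,tp)
for x,y in zip(A,B): print(tri(a,x,b,y).round(4))
for v in(200,240,270): print(onz(b,(328.2,v),.028).round(4),onz(b,(295-.5+(v-200)/60,v),.028).round(4))
plan([.474,.180,.10],87)
E
```

```text
a [365 147] [328 142] 138 [284 186]
b [332 155] [290 150] 145 [295 145]
[0.4227 0.2104 0.0188]
[0.4166 0.1814 0.0209]
[0.3793 0.1972 0.4609]
[0.4523 0.206  0.028 ] [0.4509 0.1825 0.028 ]
[0.4816 0.2046 0.028 ] [0.4802 0.1808 0.028 ]
[0.5048 0.2035 0.028 ] [0.5034 0.1795 0.028 ]
pos [0.475  0.1964 0.1614] t 27.55 ty 86.65 tool z [-0.0031 -0.     -1.    ]
shift units [-0.007 -0.656  2.457]
turn units z -0.08674960353197037 alt full -0.08674960353197037
```

jog_arm(dr=[[0,0,-0.1],[0,0,0],[0,0,0],[0,0,0],[0,0,0],[0,0,0]], translation=[[0,-0.65,0.4],[0,0,0.8],[0,0,0.8],[0,0,0.4],[0,0,0],[0,0,0]], jaw=[1,1,1,1,1,1])

```text
clock: 28.15
position: [0.4753, 0.1799, 0.1033]
ee_rot: [0.026, 1.0, 0.0, 0.0]
ft_force: [-0.5, -0.0, -0.0]
grip_width: 0.998
grasp_force: 0.0
```

```bash
python3 - <<'E'
from h import *
plan([.474,.180,.007],87.2)
E
```

```text
pos [0.4753 0.1799 0.1033] t 28.15 ty 86.97 tool z [ 3.e-04  8.e-04 -1.e+00]
shift units [ 5.200e-02 -3.000e-03  3.851e+00]
turn units z -0.05765902019959768 alt full -0.057659020199594124
```

jog_arm(dr=[[0,0,0],[0,0,0],[0,0,0],[0,0,0],[0,0,0],[0,0,0],[0,0,0],[0,0,0]], translation=[[0,0,0.8],[0,0,0.8],[0,0,0.8],[0,0,0.6],[0,0,0.5],[0,0,0.3],[0,0.1,0.05],[0,0,0]], jaw=[1,1,1,1,1,1,1,1], squeeze=20)

```text
clock: 28.95
position: [0.475, 0.1826, 0.0063]
ee_rot: [0.026, 1.0, 0.0, -0.0]
ft_force: [0.1, -0.9, -0.5]
grip_width: 1.001
grasp_force: 0.2
```

jog_arm(dr=[[0,0,0],[0,0,0],[0,0,0],[0,0,0],[0,0,0],[0,0,0]], translation=[[0,0,0],[0,0,0],[0,0,0],[0,0,0],[0,0,0],[0,0,0]], jaw=[0.3,0.3,0.3,0.3,0.3,0.3])

```text
clock: 29.55
position: [0.4755, 0.1839, 0.0073]
ee_rot: [0.026, 1.0, 0.001, 0.001]
ft_force: [-2.0, 3.6, 9.0]
grip_width: 0.461
grasp_force: 21.2
```

jog_arm(dr=[[0,0,0],[0,0,0],[0,0,0],[0,0,0],[0,0,0]], translation=[[0,-0.12,0],[0,0,0],[0,0,0],[0,0,0],[0,0,0]], jaw=[1,1,1,1,1])

```text
clock: 30.05
position: [0.4746, 0.1791, 0.0059]
ee_rot: [0.027, 1.0, 0.0, -0.0]
ft_force: [0.6, 0.2, 0.4]
grip_width: 0.997
grasp_force: 0.0
```

```bash
cat > jaw.py <<'E'
from h import *
t=optics.camera("top"); g=cv2.cvtColor(t["color"],cv2.COLOR_RGB2GRAY)
# far jaw arm: dark block, rows 203-240; pull: bright at rows ~205
m=(g[200:245,330:400]<45).astype(np.uint8)
qs=cv2.findContours(m,0,2)[0]; q=max(qs,key=cv2.contourArea); print("jaw rect",cv2.boundingRect(q+[330,200]), "area",cv2.contourArea(q))
r=cv2.boundingRect(q+[330,200]); print("jaw left edge world",onz(t,(r[0]-.0,220),.03)[:2])
# near housing dark block
m=(g[195:245,240:278]<45).astype(np.uint8); q=max(cv2.findContours(m,0,2)[0],key=cv2.contourArea); print("housing",cv2.boundingRect(q+[240,195]))
w=(g[180:235,345:400]>170).astype(np.uint8); k=np.where(w.sum(0)>2)[0]; print("white cols",k.min()+345,k.max()+345)
print(g[206,340:392].tolist()); o=manip.get_obs(); print(o["clock"],o["position"].round(4),o["grip_width"].round(3),o["ft_force"].round(1))
cv2.imwrite("pics/top_%d.png"%int(o["clock"]*10),t["color"][:,:,::-1])
E
python3 jaw.py; python3 - <<'E'
from h import *
import pickle
t=pickle.load(open("t10.pkl","rb")); g=cv2.cvtColor(t["color"],cv2.COLOR_RGB2GRAY); print(g[206,340:392].tolist())
E
```

```text
jaw rect (367, 201, 13, 44) area 355.5
jaw left edge world [ 0.57338289 -0.11385265]
housing (250, 195, 27, 50)
[165, 160, 169, 168, 167, 165, 144, 107, 144, 162, 166, 160, 161, 149, 121, 146, 164, 164, 160, 134, 94, 100, 105, 106, 96, 62, 63, 64, 61, 36, 38, 62, 51, 19, 4, 10, 12, 9, 15, 5, 9, 33, 56, 59, 65, 61, 60, 66, 62, 64, 66, 68]Traceback (most recent call last):
  File "jaw.py", line 9, in <module>
    w=(g[180:235,345:400]>170).astype(np.uint8); k=np.where(w.sum(0)>2)[0]; print("white cols",k.min()+345,k.max()+345)
                                                                                               ~~~~~^^
    return umr_minimum(a, axis, None, out, keepdims, initial, where)
ValueError: zero-size array to reduction operation minimum which has no identity
```

```bash
cat > jaw.py <<'E'
from h import *
import glob
t=optics.camera("top"); g=cv2.cvtColor(t["color"],cv2.COLOR_RGB2GRAY)
for v in(203,206,209,226): print(v,g[v,346:390].tolist())
print("near",g[206,264:284].tolist())
o=manip.get_obs(); print(o["clock"],o["position"].round(4),o["grip_width"].round(3))
print("mm/px",(onz(t,(360,206),.03)-onz(t,(361,206),.03))[1])
cv2.imwrite("pics/top_%d.png"%int(o["clock"]*10),t["color"][:,:,::-1])
E
python3 jaw.py; python3 - <<'E'
import pickle,cv2
for f,k in(("c0.pkl","top"),("t10.pkl",None)):
    t=pickle.load(open(""+f,"rb")); t=t[k] if k else t; g=cv2.cvtColor(t["color"],cv2.COLOR_RGB2GRAY); print(g[206,346:390].tolist(),g[226,346:390].tolist(),"near",g[206,264:284].tolist())
E
```

```text
203 [140, 112, 149, 126, 161, 154, 141, 153, 116, 126, 165, 164, 162, 142, 89, 94, 100, 98, 101, 102, 90, 46, 55, 92, 83, 48, 20, 16, 27, 20, 17, 19, 16, 37, 80, 103, 105, 104, 103, 105, 107, 105, 105, 105]
206 [140, 105, 146, 159, 161, 159, 158, 148, 120, 148, 161, 165, 160, 133, 96, 94, 104, 108, 106, 102, 92, 48, 60, 96, 83, 30, 16, 25, 20, 26, 17, 21, 22, 58, 96, 98, 105, 106, 104, 102, 98, 108, 106, 107]
209 [119, 123, 127, 162, 160, 158, 163, 143, 117, 160, 163, 163, 151, 109, 97, 97, 105, 104, 103, 103, 92, 46, 68, 93, 76, 26, 10, 22, 26, 23, 23, 16, 24, 59, 94, 96, 101, 102, 105, 105, 107, 106, 108, 108]
226 [62, 83, 100, 98, 94, 98, 98, 98, 97, 92, 96, 103, 103, 106, 104, 107, 106, 103, 105, 108, 104, 102, 94, 46, 7, 23, 16, 20, 24, 26, 21, 21, 16, 29, 64, 95, 99, 104, 104, 102, 103, 106, 103, 101]
near [102, 106, 90, 18, 21, 28, 26, 21, 24, 15, 5, 41, 69, 48, 101, 139, 64, 64, 63, 61]
[146, 107, 120, 111, 163, 147, 100, 95, 98, 95, 97, 100, 100, 102, 100, 103, 104, 110, 106, 102, 106, 106, 91, 39, 62, 97, 78, 24, 25, 23, 28, 16, 21, 15, 15, 53, 96, 100, 104, 100, 100, 105, 
[... 353 characters left out ...]
64, 160, 134, 94, 100, 105, 106, 96, 62, 63, 64, 61, 36, 38, 62, 51, 19, 4, 10, 12, 9, 15, 5, 9, 33, 56, 59, 65, 61, 60, 66, 62, 64] [59, 83, 105, 95, 99, 99, 102, 99, 95, 95, 97, 105, 104, 92, 63, 66, 65, 66, 65, 67, 67, 65, 64, 64, 56, 38, 5, 11, 12, 14, 20, 12, 6, 17, 11, 5, 41, 61, 63, 65, 63, 63, 64, 62] near [105, 90, 29, 19, 25, 12, 29, 22, 26, 12, 38, 63, 52, 44, 101, 139, 59, 58, 64, 62]Traceback (most recent call last):
  File "jaw.py", line 6, in <module>
    o=manip.get_obs(); print(o["clock"],o["position"].round(4),o["grip_width"].round(3))
                                                               ^^^^^^^^^^^^^^^^^^^^^
AttributeError: 'float' object has no attribute 'round'
```

The far jaw has drawn in about 5 mm. Roughly 20 mm is left, so two full pumps and a stalling one. At 20 N minimum grip the force could sit at the top of the allowed band, so I'm moving the hand 12 mm nearer the trigger's pin to reduce the leverage.

jog_arm(dr=[[0,0,0],[0,0,0],[0,0,0],[0,0,0],[0,0,0],[0,0,0],[0,0,0],[0,0,0],[0,0,0]], translation=[[-0.25,0,0],[-0.25,0,0],[0,0.08,0],[0,0,0],[0,0,0],[0,0,0],[0,0,0],[0,0,0],[0,0,0]], jaw=[1,1,0.4,0.4,0.4,0.4,0.4,0.4,0.4])

```text
clock: 31.05
position: [0.4875, 0.1814, 0.0067]
ee_rot: [0.026, 1.0, 0.001, 0.0]
ft_force: [-1.3, 0.5, 7.6]
grip_width: 0.483
grasp_force: 22.2
```

```bash
sed -i 's/o\["grip_width"\].round(3)/o["grip_width"],o["grasp_force"]/' jaw.py; python3 jaw.py
```

```text
203 [141, 108, 144, 130, 163, 150, 131, 149, 117, 126, 163, 163, 161, 146, 93, 94, 98, 93, 61, 59, 90, 94, 81, 14, 23, 21, 26, 23, 20, 23, 30, 69, 98, 103, 105, 105, 101, 109, 104, 106, 104, 103, 102, 106]
206 [142, 115, 159, 151, 163, 149, 138, 148, 114, 140, 162, 162, 158, 133, 94, 97, 105, 96, 55, 54, 92, 81, 48, 22, 24, 22, 25, 22, 16, 22, 47, 82, 98, 97, 103, 103, 104, 106, 104, 101, 102, 102, 104, 108]
209 [111, 116, 137, 162, 161, 158, 165, 144, 111, 149, 163, 162, 152, 120, 94, 100, 102, 91, 44, 61, 95, 75, 37, 18, 16, 29, 29, 28, 22, 7, 51, 91, 95, 106, 102, 98, 100, 99, 101, 104, 104, 106, 104, 104]
226 [61, 79, 102, 102, 95, 96, 99, 94, 94, 94, 94, 103, 101, 103, 103, 106, 103, 104, 104, 92, 45, 9, 19, 26, 25, 24, 24, 19, 24, 21, 23, 63, 100, 96, 97, 101, 102, 102, 104, 102, 103, 103, 104, 101]
near [105, 106, 94, 53, 14, 10, 22, 29, 26, 19, 7, 16, 33, 54, 103, 141, 73, 61, 63, 63]
31.1 [0.4874 0.1815 0.0067] 0.47950210058300596 22.23943776676606
mm/px 0.0026581268929058155
```

jog_arm(dr=[[0,0,0],[0,0,0],[0,0,0],[0,0,0],[0,0,0],[0,0,0],[0,0,0],[0,0,0],[0,0,0],[0,0,0]], translation=[[0,-0.1,0],[0,0,0],[0,0,0],[0,0,0],[0,0,0],[0,0.1,0],[0,0,0],[0,0,0],[0,0,0],[0,0,0]], jaw=[1,1,1,1,1,0.4,0.4,0.4,0.4,0.4])

```text
clock: 32.1
position: [0.4874, 0.1808, 0.0065]
ee_rot: [0.026, 1.0, 0.0, -0.0]
ft_force: [-3.5, -1.0, 6.4]
grip_width: 0.479
grasp_force: 21.1
```

```bash
python3 jaw.py
```

```text
203 [142, 103, 121, 114, 164, 153, 144, 159, 130, 119, 163, 163, 166, 149, 104, 79, 45, 71, 93, 78, 18, 13, 20, 22, 23, 14, 19, 25, 59, 90, 98, 105, 103, 102, 105, 106, 103, 105, 105, 104, 105, 104, 104, 106]
206 [141, 108, 142, 128, 166, 148, 138, 154, 122, 130, 164, 164, 163, 145, 95, 81, 51, 84, 90, 68, 20, 10, 18, 16, 25, 14, 21, 21, 66, 98, 102, 107, 105, 102, 103, 105, 103, 105, 104, 100, 104, 104, 104, 107]
209 [123, 125, 157, 148, 164, 150, 141, 146, 113, 137, 162, 161, 157, 130, 83, 46, 60, 94, 86, 63, 11, 20, 23, 22, 15, 18, 15, 44, 75, 92, 95, 101, 100, 104, 104, 101, 101, 103, 105, 104, 106, 108, 103, 107]
226 [53, 73, 99, 97, 99, 100, 100, 96, 94, 92, 96, 105, 101, 105, 102, 106, 92, 56, 19, 18, 19, 22, 25, 21, 18, 18, 14, 11, 45, 86, 98, 102, 108, 100, 103, 100, 102, 102, 104, 104, 106, 103, 102, 100]
near [107, 106, 97, 72, 20, 24, 25, 27, 22, 22, 18, 10, 38, 55, 86, 120, 94, 58, 62, 61]
32.15 [0.4874 0.1809 0.0065] 0.47989862166628494 21.076350420571544
mm/px 0.0026581268929058155
```

jog_arm(dr=[[0,0,0],[0,0,0],[0,0,0],[0,0,0],[0,0,0],[0,0,0],[0,0,0],[0,0,0],[0,0,0],[0,0,0]], translation=[[0,-0.1,0],[0,0,0],[0,0,0],[0,0,0],[0,0,0],[0,0.1,0],[0,0,0],[0,0,0],[0,0,0],[0,0,0]], jaw=[1,1,1,1,1,0.4,0.4,0.4,0.4,0.4])

```text
clock: 33.15
position: [0.4874, 0.1805, 0.0064]
ee_rot: [0.027, 1.0, 0.0, -0.0]
ft_force: [-2.7, -1.7, 7.0]
grip_width: 0.479
grasp_force: 21.8
```

```bash
python3 jaw.py
```

```text
203 [150, 106, 104, 124, 157, 161, 158, 162, 144, 111, 151, 163, 162, 149, 96, 91, 81, 49, 16, 21, 24, 30, 31, 16, 20, 46, 77, 97, 96, 101, 98, 103, 102, 105, 105, 106, 106, 105, 102, 106, 106, 107, 104, 103]
206 [145, 108, 119, 115, 164, 157, 146, 158, 132, 119, 161, 164, 164, 136, 73, 96, 80, 29, 25, 24, 25, 18, 20, 17, 19, 60, 94, 97, 104, 102, 106, 105, 102, 105, 102, 104, 105, 106, 102, 98, 103, 104, 106, 107]
209 [116, 118, 140, 127, 163, 149, 136, 154, 123, 127, 164, 163, 163, 139, 70, 95, 79, 20, 14, 21, 23, 19, 22, 20, 27, 61, 96, 98, 102, 101, 105, 103, 102, 105, 104, 103, 100, 102, 104, 107, 103, 111, 104, 107]
226 [67, 68, 98, 99, 97, 100, 97, 97, 91, 94, 95, 103, 105, 101, 88, 22, 10, 24, 23, 20, 19, 28, 19, 26, 21, 31, 68, 96, 103, 104, 102, 103, 106, 104, 98, 100, 102, 105, 102, 106, 106, 103, 102, 104]
near [104, 103, 105, 87, 25, 23, 26, 25, 24, 24, 13, 7, 54, 79, 58, 100, 117, 59, 64, 64]
33.2 [0.4874 0.1805 0.0064] 0.47864501491683586 21.839959412136523
mm/px 0.0026581268929058155
```

jog_arm(dr=[[0,0,0],[0,0,0],[0,0,0],[0,0,0],[0,0,0],[0,0,0],[0,0,0],[0,0,0],[0,0,0],[0,0,0]], translation=[[0,-0.1,0],[0,0,0],[0,0,0],[0,0,0],[0,0,0],[0,0.1,0],[0,0,0],[0,0,0],[0,0,0],[0,0,0]], jaw=[1,1,1,1,1,0.4,0.4,0.4,0.4,0.4])

```text
clock: 34.2
position: [0.4873, 0.1802, 0.0061]
ee_rot: [0.027, 1.0, 0.0, -0.0]
ft_force: [-1.6, -2.3, 5.4]
grip_width: 0.479
grasp_force: 20.2
```

```bash
python3 jaw.py
```

```text
203 [152, 110, 93, 131, 154, 162, 158, 156, 143, 113, 146, 160, 162, 150, 114, 91, 86, 63, 18, 16, 24, 27, 25, 26, 13, 39, 77, 97, 96, 98, 101, 105, 103, 99, 103, 105, 105, 107, 105, 106, 106, 107, 106, 106]
206 [147, 112, 118, 113, 162, 160, 156, 165, 143, 117, 161, 163, 164, 138, 74, 91, 81, 48, 18, 23, 23, 24, 21, 15, 22, 41, 83, 98, 102, 105, 102, 107, 103, 104, 106, 106, 104, 104, 103, 101, 102, 105, 104, 106]
209 [130, 111, 121, 122, 162, 150, 137, 156, 135, 126, 161, 164, 162, 140, 66, 96, 82, 27, 11, 16, 24, 20, 23, 20, 7, 56, 93, 99, 104, 101, 101, 99, 102, 105, 99, 100, 101, 100, 103, 102, 103, 106, 107, 107]
226 [68, 67, 90, 96, 94, 95, 96, 96, 98, 92, 94, 105, 104, 104, 90, 42, 14, 20, 30, 24, 28, 25, 17, 25, 16, 21, 61, 98, 103, 105, 101, 108, 105, 99, 101, 101, 104, 102, 105, 103, 104, 103, 104, 103]
near [104, 103, 105, 91, 30, 18, 27, 18, 25, 23, 14, 5, 47, 75, 58, 105, 123, 52, 67, 64]
34.25 [0.4873 0.1802 0.0061] 0.47702305005148704 20.21161328961739
mm/px 0.0026581268929058155
```

The last squeeze advanced nothing, and the hand closed to the same width. The clamp has drifted a few mm towards −y, so the trigger was probably not fully let out. I'll open with a larger offset and look at the trigger numerically.

jog_arm(dr=[[0,0,0],[0,0,0],[0,0,0],[0,0,0],[0,0,0]], translation=[[0,-0.25,0],[0,0,0],[0,0,0],[0,0,0],[0,0,0]], jaw=[1,1,1,1,1])

```text
clock: 34.75
position: [0.4869, 0.1744, 0.0059]
ee_rot: [0.026, 1.0, 0.0, -0.0]
ft_force: [-0.2, -0.5, 0.6]
grip_width: 1.001
grasp_force: 0.0
```

```bash
python3 jaw.py; python3 - <<'E'
from h import *
c=optics.camera("wrist"); save("pics/w13.png",c); g=cv2.cvtColor(c["color"],cv2.COLOR_RGB2GRAY)
o=manip.get_obs();print(o["position"])
for z in(.026,.004): print(proj(c,[.45,.14,z]),proj(c,[.45,.2,z]))
for v in range(150,330,12):
    print(v,[x for x in np.where(np.diff((g[v]<75).astype(int))!=0)[0].tolist() if 100<x<540])
E
```

```text
203 [149, 98, 91, 124, 154, 161, 159, 157, 144, 116, 146, 160, 163, 153, 110, 72, 89, 75, 12, 16, 19, 25, 26, 22, 18, 12, 60, 96, 98, 101, 103, 102, 102, 103, 108, 105, 105, 106, 105, 104, 107, 104, 101, 104]
206 [147, 103, 114, 117, 161, 159, 151, 162, 143, 116, 159, 163, 166, 142, 75, 91, 92, 80, 21, 16, 23, 31, 24, 18, 15, 34, 64, 100, 103, 105, 103, 105, 106, 103, 103, 107, 104, 102, 102, 100, 100, 104, 107, 107]
209 [119, 118, 143, 123, 163, 152, 140, 155, 134, 127, 164, 162, 158, 138, 59, 91, 83, 48, 24, 23, 22, 24, 20, 24, 25, 42, 82, 96, 104, 101, 99, 100, 103, 102, 102, 101, 103, 100, 103, 103, 105, 107, 105, 107]
226 [69, 68, 91, 101, 93, 96, 98, 99, 97, 93, 94, 105, 105, 103, 89, 40, 14, 8, 29, 26, 25, 18, 23, 20, 25, 20, 60, 98, 99, 107, 105, 104, 107, 105, 97, 98, 102, 102, 107, 105, 105, 102, 103, 102]
near [106, 107, 103, 90, 29, 18, 22, 23, 26, 25, 23, 5, 48, 77, 57, 105, 120, 58, 60, 66]
34.8 [0.4869 0.1744 0.0059] 1.002625005603999 0.0
mm/px 0.0026581268929058155
[0.48691376 0.17434025 0.0059552 ]
[206.28290478 257.06353415] [390.27791225 247.94854203]
[221.40307118 237.10657353] [379.84080975 229.13735751]
150 [315, 411]
162 [315, 412]
174 [323, 399]
186 [323, 337, 392, 398]
198 [323, 337, 391, 397]
210 [323, 337, 390, 396]
222 [323, 337, 390, 395]
234 [323, 336, 389, 395]
246 [195, 217, 323, 336, 388, 394]
258 [187, 230, 322, 336, 387, 393]
270 [191, 242, 322, 336, 387, 392]
282 [204, 247, 322, 335, 386, 391]
294 [204, 249, 322, 335, 385, 391]
306 [206, 251, 322, 335, 384, 390]
318 [189, 197, 209, 254, 322, 335, 384, 389, 434, 441]
```

jog_arm(dr=[[0,0,0],[0,0,0],[0,0,0],[0,0,0],[0,0,0],[0,0,0],[0,0,0]], translation=[[0,0.2,0],[0,0,0],[0,0,0],[0,0,0],[0,0,0],[0,0,0],[0,0,0]], jaw=[0.4,0.4,0.4,0.4,0.4,0.4,0.4])

```text
clock: 35.55
position: [0.4874, 0.1782, 0.0064]
ee_rot: [0.027, 1.0, -0.0, -0.0]
ft_force: [-2.8, -5.4, 8.4]
grip_width: 0.594
grasp_force: 19.4
```

```bash
python3 jaw.py; python3 - <<'E'
from h import *
c=optics.camera("wrist"); save("pics/w14.png",c); g=cv2.cvtColor(c["color"],cv2.COLOR_RGB2GRAY)
for v in range(150,330,12):
    print(v,[x for x in np.where(np.diff((g[v]<75).astype(int))!=0)[0].tolist() if 100<x<540])
E
```

```text
203 [145, 108, 121, 119, 165, 155, 142, 157, 124, 126, 163, 165, 162, 145, 84, 95, 76, 23, 14, 21, 22, 18, 27, 23, 26, 63, 95, 97, 99, 96, 101, 102, 103, 101, 106, 105, 105, 108, 106, 106, 105, 105, 106, 106]
206 [142, 123, 146, 132, 162, 151, 134, 147, 116, 135, 162, 164, 156, 125, 88, 93, 80, 22, 19, 27, 25, 27, 21, 21, 29, 66, 96, 97, 102, 103, 108, 106, 106, 105, 104, 107, 105, 104, 103, 101, 100, 104, 103, 106]
209 [102, 108, 138, 158, 161, 160, 165, 141, 113, 151, 163, 159, 144, 86, 91, 81, 49, 19, 15, 18, 15, 18, 19, 19, 41, 78, 93, 98, 104, 103, 100, 105, 104, 106, 101, 101, 103, 102, 103, 106, 103, 106, 107, 106]
226 [73, 125, 155, 140, 96, 97, 97, 97, 92, 94, 95, 106, 102, 90, 54, 19, 20, 28, 22, 25, 16, 23, 22, 23, 38, 81, 100, 101, 101, 105, 105, 107, 105, 105, 98, 99, 102, 104, 107, 104, 105, 107, 103, 103]
near [105, 106, 97, 63, 19, 22, 26, 19, 21, 20, 9, 14, 36, 54, 99, 140, 72, 62, 63, 64]
35.6 [0.4874 0.1782 0.0064] 0.5935172966646902 19.399814642965794
mm/px 0.0026581268929058155
150 [314, 408]
162 [313, 410]
174 [321, 399]
186 [322, 335, 390, 395]
198 [322, 335, 389, 395]
210 [321, 334, 388, 394]
222 [321, 334, 387, 393]
234 [320, 334, 386, 392]
246 [234, 263, 321, 333, 385, 391]
258 [231, 273, 320, 333, 385, 390]
270 [238, 280, 320, 333, 384, 389]
282 [246, 282, 320, 333, 383, 388]
294 [243, 282, 319, 332, 382, 388]
306 [243, 282, 319, 332, 381, 387]
318 [215, 224, 238, 282, 319, 332, 380, 392, 407, 414]
```

The trigger now stalls at width 0.594, against 0.479 at its stop, so the jaw is pressing. There is a −5 N side force on the hand. I'll relax it by about 1 mm and let it settle, then check the drawer and pull numerically.

jog_arm(dr=[[0,0,0],[0,0,0],[0,0,0],[0,0,0],[0,0,0]], translation=[[0,-0.04,0],[0,0,0],[0,0,0],[0,0,0],[0,0,0]], jaw=[0.4,0.4,0.4,0.4,0.4])

```text
clock: 36.15
position: [0.4874, 0.1782, 0.0064]
ee_rot: [0.027, 1.0, 0.0, -0.0]
ft_force: [-1.5, -1.4, 5.8]
grip_width: 0.597
grasp_force: 21.2
```

```bash
python3 - <<'E'
from h import *
import pickle
t2=optics.camera("top"); s2=optics.camera("scene"); save("pics/scene_end.png",s2); save("pics/top_end.png",t2)
t0=pickle.load(open("t10.pkl","rb"))
for n,t in(("placed",t0),("now",t2)):
    g=cv2.cvtColor(t["color"],cv2.COLOR_RGB2GRAY); m=(g>130).astype(np.uint8); 
    print(n)
    for v in range(178,230,4):
        k=np.where(m[v,335:385])[0]+335; print(v,k.min() if len(k) else None,k.max() if len(k) else None, end=" | ")
    print()
    # rear wall / sides: bounding of bright blob around drawer
    b=m[170:232,272:368].copy(); q=max(cv2.findContours(cv2.morphologyEx(b,3,np.ones((5,5))),0,2)[0],key=cv2.contourArea)+[272,170]
    print(cv2.boundingRect(q),cv2.minAreaRect(q))
o=manip.get_obs(); print(o["clock"],o["position"],o["grip_width"],o["grasp_force"],o["ft_force"])
E
```

```text
placed
178 None None | 182 335 353 | 186 350 352 | 190 335 352 | 194 335 352 | 198 350 357 | 202 335 359 | 206 335 359 | 210 342 358 | 214 335 356 | 218 335 350 | 222 337 349 | 226 None None | 
(278, 177, 82, 49) ((319.30224609375, 199.576416015625), (80.25589752197266, 45.176536560058594), 5.440331935882568)
now
178 None None | 182 335 353 | 186 350 353 | 190 335 353 | 194 335 352 | 198 345 357 | 202 335 359 | 206 335 358 | 210 337 358 | 214 335 357 | 218 335 350 | 222 335 349 | 226 348 349 | 
(278, 177, 82, 50) ((319.3841552734375, 200.04269409179688), (79.84200286865234, 45.27692794799805), 6.34019136428833)
36.25 [0.48744022 0.17815623 0.00640242] 0.5980979022775625 21.181265451014042 [-1.91669863 -0.4421756   6.34361404]
```

Pressure is steady: stalled at 0.597 with a 21 N squeeze, drawer turned by under 1° and pull still centred. The pad's edge could be bearing as far out as y −59 (about 28 N at the jaw). I'll regrip 5 mm nearer the pin so that any contact across the pad stays in the 15–30 N band.

jog_arm(dr=[[0,0,0],[0,0,0],[0,0,0],[0,0,0],[0,0,0]], translation=[[0,-0.15,0],[0,0,0],[0,0,0],[-0.2,0,0],[0,0,0]], jaw=[1,1,1,1,1])

```text
clock: 36.75
position: [0.4926, 0.1743, 0.006]
ee_rot: [0.027, 1.0, 0.0, -0.0]
ft_force: [-0.0, -0.2, -1.0]
grip_width: 1.004
grasp_force: 0.0
```

jog_arm(dr=[[0,0,0],[0,0,0],[0,0,0],[0,0,0],[0,0,0],[0,0,0],[0,0,0],[0,0,0],[0,0,0],[0,0,0]], translation=[[0,0.13,0],[0,0,0],[0,0,0],[0,0,0],[0,0,0],[0,0,0],[0,0,0],[0,0,0],[0,0,0],[0,0,0]], jaw=[0.4,0.4,0.4,0.4,0.4,0.4,0.4,0.4,0.4,0.4], squeeze=20)

```text
clock: 37.75
position: [0.4921, 0.1779, 0.0064]
ee_rot: [0.027, 1.0, 0.0, -0.0]
ft_force: [-1.4, 0.9, 4.9]
grip_width: 0.605
grasp_force: 20.0
```

```bash
python3 jaw.py; python3 - <<'E'
from h import *
t=optics.camera("top"); g=cv2.cvtColor(t["color"],cv2.COLOR_RGB2GRAY); m=g>130
print([(v,(np.where(m[v,335:385])[0]+335).max() if m[v,335:385].any() else None) for v in range(178,230,4)])
o=manip.get_obs(); print(o["ft_force"],o["grasp_force"],o["grip_width"])
E
```

```text
203 [142, 111, 141, 121, 162, 150, 136, 153, 126, 127, 162, 162, 161, 140, 76, 92, 78, 25, 23, 18, 21, 24, 23, 13, 22, 61, 96, 99, 101, 101, 100, 104, 102, 102, 104, 108, 106, 105, 105, 106, 106, 103, 105, 108]
206 [142, 115, 154, 148, 161, 151, 140, 145, 108, 138, 164, 163, 155, 122, 93, 94, 81, 21, 13, 19, 25, 21, 22, 19, 32, 67, 97, 98, 103, 105, 105, 104, 105, 104, 105, 104, 105, 104, 106, 98, 100, 103, 105, 104]
209 [104, 116, 139, 161, 161, 158, 162, 143, 113, 147, 163, 162, 142, 88, 92, 80, 47, 19, 20, 21, 24, 20, 15, 15, 41, 77, 92, 101, 104, 103, 101, 104, 102, 103, 100, 101, 102, 102, 103, 102, 106, 105, 107, 106]
226 [75, 128, 158, 141, 93, 97, 97, 95, 94, 93, 97, 103, 103, 91, 50, 4, 20, 28, 23, 26, 26, 22, 19, 23, 45, 81, 100, 103, 104, 99, 106, 104, 105, 101, 101, 100, 100, 102, 103, 104, 105, 104, 103, 102]
near [87, 104, 91, 54, 20, 24, 22, 26, 21, 18, 13, 19, 47, 61, 101, 138, 73, 62, 64, 63]
37.8 [0.492  0.1779 0.0064] 0.6050728024066889 19.985220059752464
mm/px 0.0026581268929058155
[(178, None), (182, np.int64(353)), (186, np.int64(353)), (190, np.int64(352)), (194, np.int64(352)), (198, np.int64(357)), (202, np.int64(359)), (206, np.int64(358)), (210, np.int64(358)), (214, np.int64(357)), (218, np.int64(350)), (222, np.int64(349)), (226, np.int64(349))]
[-2.72618148  0.55250258  5.16573709] 19.986587427556515 0.5982773828261168
```

The jaw is on the pull and the trigger has stalled at a steady 20 N squeeze, with only small side forces. Handing in.

```bash
python3 -c "
from workcell import manip
print(manip.hand_in())"
```

```text
the job is handed in; nothing more can be done
None
```

The job is handed in at about 38 s of the 64 s: the pull stands flat against the middle of the drawer front, and the hand is still squeezing the trigger at 20 N. I could not measure the jaw force directly; from the lever arm I estimate 15–25 N.

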